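Set the eccentric guide roller to the setting gauge and hang the gauge up

ROBOT

A 7-joint arm with a two-finger parallel gripper is mounted at the origin on the work surface. World frame = base frame: x ahead of the robot, y to its left, z up, the work surface at z = 0. Lengths are in m, angles in rad, forces in N, time in s.
With the tool pointing down it reaches from about 0.4 to 0.85 m from the base axis. Payload 4.5 kg.
Tool frame: the origin (TCP) lies at the very end of the fingers, on their centre line; the grasp point (between the pads) lies 19 mm behind it; z points along the fingers, y is the direction in which the jaws open and shut (so a half turn about z gives the same grasp; the last joint's range is limited). The gripper opens to 85 mm and grips with 20 to 120 N. Pads are 22 mm wide; open, the fingers measure 114 mm over their backs; the gripper's body (76 mm by 85 mm) begins 54 mm behind the grasp point. The pads swing forward as they close: fully open they stand 13 mm farther back than shut.
Start: joints at [-1.07, 0.689, -0.195, 1.565, 0.157, 0.902, -0.215], TCP at [0.281, 0.558, 0.231] pointing down, gripper open.
Joint ranges: [-3.01, 3.01], [-0.46, 2.08], [-1.47, 1.51], [0.13, 2.56], [-1, 4.14], [0.04, 2.09], [-2.66, 2.66]. Speed limits (rad/s): [2.57, 2.57, 3.14, 3.14, 3.14, 3.14, 3.14].

INTERFACE

Orientations are given as a unit quaternion [w, x, y, z].
In Python, from bench import readout, imaging, robot gives the robot as it stands. The module is installed in compiled form; this text tells all that it offers.
- The arm moves only by the shell command python3 -m crank 'ROWS' [FORCE]. ROWS is text: rows parted by semicolons, each of 7 numbers parted by spaces: the shift along the tool's x, y, z in mm, then the turn, a rotation vector about the tool's x, y, z in rad, then the opening, from 0 (shut) to 1 (fully open). A call has exactly 5 rows; each row shifts and turns the commanded pose from where the row before left it, along the tool's axes as they then stand; what a row does not reach is not made up. A row lasts 1/10 s, in which the tool goes at most 50 mm and 8.59 degrees, less where a joint would pass 70% of its speed; a pose out of reach is approached as far as the arm can. A call is refused whole if a number of a shift passes 50 or a number of a turn 0.15, either way. A call with a gripper value outside its range is refused whole. The fingers move at their own pace and stop on an object; FORCE is the grip in N (left out, the last holds). Time passes only in rows, so rows that do not move let the fingers close, or fill a call up. It gives the time, the measured TCP pose, the force and the opening at its end, in the units of the state.
- readout.get_state(): the state, without advancing time (a new reading comes with each control period).
- imaging.snapshot(name): name is "side" or "top"; returns the picture (400x640x3 uint8, red, green, blue); there is no depth.
- imaging.camera_info(name): a dict with "fx", "fy", "cx", "cy" (pixels), "R" (3x3) and "t" (3): a world point X has camera coordinates R X + t. Camera axes: x right, y down, z forward; pixel columns grow to the right and rows downward; lengths in m; the calibration is good to about 2 mm. A picture is of the moment at which its call begins. camera_info takes no time and is no camera call.
- robot.job_done(): hands the job in, once; it reports no verdict.
Trained networks look in the newest picture that a camera, given by its name, has taken for a name from the list of things; names that differ only in an ending like _2 or _b are one class to them, and where a whole thing is asked for, a point or a joint stands for the part that bears it (a point fixed in the world has none). Each returns a list of dicts, best first, with "conf" (0 to 1); they miss things now and then, are a little off and sometimes report something else, mostly with a low value. They report only what shows in the picture. A call takes as long as a camera call. They do not tell look-alikes from the thing itself.
- imaging.find_in(camera, label): "rect" ([centre column, centre row, width, height] in pixels, round what is visible of it).
- imaging.trace(camera, label): "region" (400x640 bool, what is visible of it) and "rect" ([centre column, centre row, width, height] in pixels, round what is visible of it).
- imaging.place_of(camera, label): "point" ([column, row] in pixels: a listed point, or the origin of a listed thing).
The state is a dict: "time": time; "joint_pos": joint angles; "joint_velocities": joint speeds; "effort": joint torques, N m; "ee_pos": TCP position; "eef_rot": TCP orientation; "force": force on the tool from outside, world axes, zero at the start; "ft_torque": the same for the moment, N m; "grip_width": opening from 0.0 (shut) to 1.0 (fully open).
Only numpy, scipy, OpenCV 4.12 (cv2) and the standard library are available. Lean on these libraries where they do the work, as an engineer would, in place of code of your own. Each camera call takes 0.05 s, during which the arm holds its last target.

TASK

The guide roller on the sloping bearing gauge stands too far off its rail: turn the brass knob clockwise until the roller just closes on the blue-handled setting gauge lying in the gap, with the play gone but the gauge not jammed. Then slide the gauge endways along the rail, still lying flat on the face, until its end is clear of the roller, to prove that it slides; leave the knob at its setting. Finally hang the gauge upright astride the horizontal bar, lowering it onto the bar before letting go, and leave the other things on the bench where they are.

Things in the scene. Friction and masses are not known exactly. Their poses are not given: they have to be found in the camera images.
- guide: Dark green sloping face plate (200 x 260 mm) of the bearing gauge, fixed on the bench, tilted 30 degrees to look up and towards the robot. Origin: centre of the face's surface, 85 mm above the bench. x up the slope, y along the rail (roughly to the robot's left), z straight out. A dial indicator (48 mm wide, 52 mm high) stands at x +88, y +105 mm.
- rail_edge (a point): Middle of the upper edge, at the face, of the fixed ground steel guide rail; guide axes; at guide x -20, y 0 mm. The rail runs along y, 250 mm long, 20 mm wide (down the slope from this edge), 18 mm high. The gauge lies against this edge.
- eccentric (a joint): Angle (rad) of the eccentric bolt, 0 to 2.4, positive clockwise as seen onto the face; starts at 0.05 to 0.75; stays where left (friction 0.15 N m). The bolt stands square to the face at guide x +14.7, y +50 mm. Its free-spinning 47 mm roller sits 7 mm off axis, towards the knob's red end: up the slope at 0, guide -y at pi/2. Gap rail to roller = 11.2 + 7 cos(angle) mm; touches the 12 mm gauge at 1.456.
- knob_grip (a point): Point on the bolt's axis, 52 mm above the face, where to grip the brass pointer knob: a bar 46 mm long (point x, to its red-marked end), 14 mm wide (y), 30 to 63.5 mm above the face; z out of the face. It turns with the bolt. Below it a brass skirt of 34 mm diameter, 24.5 to 29.5 mm above the face; the roller is 5 to 19 mm above the face.
- setting_gauge: Loose steel gauge, about 0.45 kg, cut from 12 mm plate (thickness x), 224 mm long (y), z up through its blue handle. Origin: middle of underside. Straight 20 mm high blades either side of a yoke with a 34 mm wide opening, open below. At the start it lies on the face against the rail, axes as the guide's, its +y blade under the roller, its middle 89 to 101 mm from the bolt towards guide -y.
- gauge_handle (a point): Point to grip, fingers closing along x: on the gauge's blue handle (28 mm long in y, 12 mm thick in x, from 54 to 85 mm above the gauge's underside), 68 mm above the underside; gauge axes.
- gauge_notch (a point): Middle of the underside of the yoke's bridge, 40 mm above the gauge's underside (28 mm below gauge_handle); it rests on the bar when the gauge hangs. The bridge is 14 mm high, 58 mm long.
- gauge_tip (a point): Middle of the underside of the +y blade end, 112 mm from the gauge's middle. Draw the gauge out towards guide -y; its end is clear of the roller once this point is below +15 mm along guide y, when the gauge is still well on the face.
- gauge_bar: Fixed stand for hanging gauges, left or right of the bearing gauge: base plate 250 x 110 x 10 mm, two posts 210 mm apart and a horizontal round steel bar, 16 mm diameter, along the stand's x axis, bar axis 130 mm above the bench. Origin: centre of the underside.
- bar_top (a point): Top of the bar at mid length, 138 mm above the bench, axes as gauge_bar's; the bar is free for 95 mm either way along x. The gauge hangs with its length across the bar.
- parts_tray: Fixed grey sheet-steel tray 220 x 170 x 30 mm, on the side of the bearing gauge where the bar is not; bystander. Origin: centre of the underside.
- bearing_race: Loose chrome bearing race, ring of 62 mm diameter, 17 mm high, in the tray; bystander. Origin: centre of the underside.
- seal_cup_a: Loose black polymer seal cup, 62 mm diameter, 16 mm high, in the tray; bystander. Origin: centre of the underside.
- seal_cup_b: A second, equal black seal cup in the tray; bystander. Origin: centre of the underside.
- end_plate: Loose rusty idler end plate, dished disc of 133 mm diameter, 32 mm high, lying on the bench to the right of the bearing gauge; bystander. Origin: centre of the underside.
- slide_bar: The bearing gauge's own slide, a loose plain steel bar 220 (along x) x 12 x 20 mm lying on the bench between robot and bearing gauge; bystander. Origin: centre of the underside.
- spanner: Loose steel spanner, 200 mm long (along x), lying on the bench to the left of the bearing gauge; bystander. Origin: middle, at the bench.
Things that resemble listed ones, but are neither listed nor needed, are in the scene too. Of the things that look like the setting_gauge, the larger one is meant.

How it is judged:
On the way, in this order (a step that is already met when the one before it is completed fails the run):
1. the knob is turned so that the roller just closes on the setting gauge, which still lies in the gap against the rail (value of joint eccentric between 1.27 and 1.56 rad and z of setting_gauge in the frame of guide below 0.008 m and x of setting_gauge in the frame of guide between -0.021 and -0.007 m and y of gauge_tip in the frame of guide above 0.046 m), for 0.3 s.
2. the gauge is slid along the rail, down on the face, until its blade end is clear of the roller, the knob still at its setting (value of joint eccentric between 1.27 and 1.56 rad and z of setting_gauge in the frame of guide below 0.008 m and x of setting_gauge in the frame of guide between -0.021 and -0.007 m and y of gauge_tip in the frame of guide between -0.08 and 0.033 m), for 0.1 s.
3. the gauge is lowered astride the bar until the bridge is within a centimetre of it, while still held (x of gauge_notch in the frame of gauge_bar between -0.085 and 0.085 m and y of gauge_notch in the frame of gauge_bar between -0.018 and 0.018 m and z of gauge_notch in the frame of gauge_bar between 0.13 and 0.148 m and contact force between the fingers and setting_gauge above 1 N), for 0.1 s.
At the end, for the whole second after the job is handed in: Eccentric between 1.27 and 1.56 rad (gap 0.7 mm under to 1.3 mm over the 12 mm gauge); gauge let go and at rest on the bar, notch astride it (within 18 mm sideways, 8 mm in height, 85 mm of mid length), upright within 0.3 rad (value of joint eccentric between 1.27 and 1.56 rad and x of gauge_notch in the frame of gauge_bar between -0.085 and 0.085 m and y of gauge_notch in the frame of gauge_bar between -0.018 and 0.018 m and z of gauge_notch in the frame of gauge_bar between 0.13 and 0.146 m and angle between setting_gauge's own z axis and vertical below 0.3 rad and contact force between setting_gauge and gauge_bar above 1 N and linear speed of setting_gauge below 0.03 m/s and angular speed of setting_gauge below 0.3 rad/s); the robot touches nothing.
It fails at once if a bystander on the bench or in the tray is moved more than 4 cm (distance of any of bearing_race, seal_cup_a, seal_cup_b, end_plate, slide_bar, spanner from where it was at the start of the episode above 0.04 m).
It also fails if it takes over 48 s, if anything falls off the work surface, if the arm or the gripper's body presses on something with over 40 N, if the wrist force passes 120 N, or if a joint passes its speed limit or range.

## Working session

There is one attempt and no reset: what is moved stays moved. The work goes in short steps, Python scripts to look and compute and a shell command to move; the robot and the scene stay as the last step left them, time stands still between calls to the robot, and variables do not carry over. Pictures are saved under pics/ and viewed, and the job is handed in when it is done.

```bash
mkdir -p pics; ls; python3 - <<'E'
from bench import readout, imaging, robot
import cv2, numpy as np
for n in("side","top"):
    im=imaging.snapshot(n); cv2.imwrite(f"pics/{n}0.png",im[:,:,::-1])
    c=imaging.camera_info(n); print(n,{k:np.round(v,4).tolist() for k,v in c.items()})
print(readout.get_state())
E
```

```text
pics
side {'fx': 376.8402, 'fy': 376.8402, 'cx': 319.557, 'cy': 197.7029, 'R': [[0.8854, -0.4649, -0.0069], [-0.3108, -0.5808, -0.7523], [0.3457, 0.6682, -0.6587]], 't': [-0.4356, 0.2139, 0.9798]}
top {'fx': 376.3997, 'fy': 376.3997, 'cx': 317.7288, 'cy': 202.9323, 'R': [[-0.0129, -0.9992, -0.0366], [-0.9837, 0.0193, -0.1786], [0.1792, 0.0337, -0.9832]], 't': [0.0165, 0.4996, 1.0679]}
{'time': 0.1, 'joint_pos': array([-1.07019788,  0.68989338, -0.19453282,  1.56627966,  0.15731416,
        0.90248119, -0.2150681 ]), 'joint_velocities': array([-0.00086997, -0.00249686, -0.00117428, -0.00087114, -0.00127347,
        0.00074823,  0.00158345]), 'effort': array([-3.38687059e-03, -5.40614140e+01, -1.27124157e+00, -1.58984560e+01,
        9.44673491e-03,  4.49303843e-03,  1.68666293e-05]), 'ee_pos': array([0.28103698, 0.55758247, 0.23055821]), 'eef_rot': array([-1.31732349e-04,  2.31221764e-01,  9.72900714e-01, -8.23633872e-04]), 'force': array([0.25477488, 0.21580417, 0.87162072]), 'ft_torque': array([-0.0364988 ,  0.04678008, -0.03743921]), 'grip_width': 1.0002234093617879}
```

View pics/side0.png

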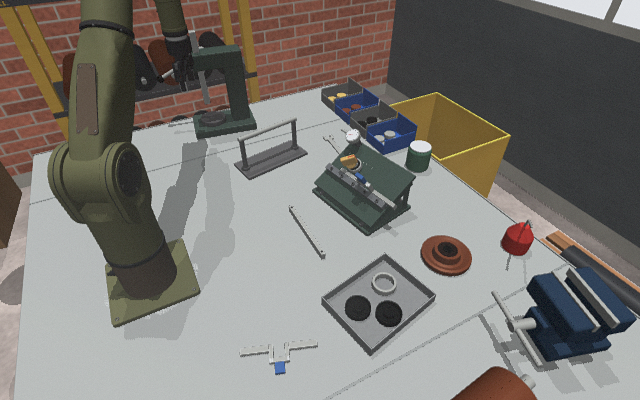

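View pics/top0.png

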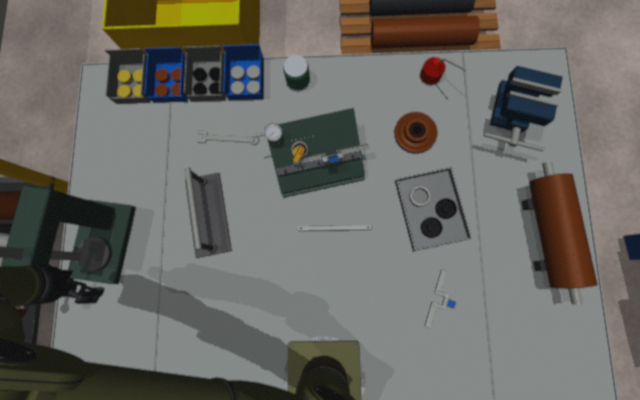

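```bash
cat > h.py <<'E'
from bench import readout, imaging, robot
import cv2, numpy as np
from scipy.optimize import least_squares
from scipy.spatial.transform import Rotation as Ro
C={n:imaging.camera_info(n) for n in("side","top")}
def proj(n,X):
    c=C[n]; p=np.atleast_2d(X)@np.array(c["R"]).T+np.array(c["t"])
    return np.stack([c["fx"]*p[:,0]/p[:,2]+c["cx"],c["fy"]*p[:,1]/p[:,2]+c["cy"]],1)
def ray(n,uv):
    c=C[n];R=np.array(c["R"]);o=-R.T@np.array(c["t"])
    d=R.T@np.array([(uv[0]-c["cx"])/c["fx"],(uv[1]-c["cy"])/c["fy"],1]);return o,d/np.linalg.norm(d)
def onz(n,uv,z):
    o,d=ray(n,uv);return o+d*(z-o[2])/d[2]
def tri(a,b):
    f=lambda X:np.r_[proj("side",X)[0]-a,proj("top",X)[0]-b]
    r=least_squares(f,[.5,0,.1]);return r.x,np.abs(r.fun).max()
def crop(n,c,w,h,s,fn,im=None):
    im=imaging.snapshot(n) if im is None else im
    x,y=int(c[0]-w/2),int(c[1]-h/2)
    cv2.imwrite(fn,cv2.resize(im[max(y,0):y+h,max(x,0):x+w,::-1],None,fx=s,fy=s,interpolation=cv2.INTER_CUBIC));return im
def guideT(p): # x,y,yaw of origin -> R,t ; yaw: of y-axis rel. world y
    x,y,a=p
    # z tilted 30deg to robot(-x), x up slope
    b=np.array([[np.cos(np.pi/6),0,-.5],[0,1,0],[.5,0,np.cos(np.pi/6)]])
    return Ro.from_euler('z',a).as_matrix()@b,np.array([x,y,.085])
E
python3 - <<'E'
from h import *
for n in("side","top"):
    im=imaging.snapshot(n)
    for l in["guide","rail_edge","knob_grip","setting_gauge","gauge_handle","gauge_notch","gauge_tip","gauge_bar","bar_top","eccentric"]:
        try:
            r=imaging.place_of(n,l); print(n,l,[(np.round(q["point"],1).tolist(),round(q["conf"],2)) for q in r[:3]])
        except Exception as e: print(n,l,e)
crop("side",(362,180),120,90,6,"pics/s1.png");crop("top",(315,150),120,90,6,"pics/t1.png")
crop("side",(270,150),110,80,6,"pics/s2.png")
E
```

```text
side guide [([364.1, 178.3], 0.66), ([357.6, 185.6], 0.48)]
side rail_edge [([356.7, 185.8], 0.61), ([367.3, 192.7], 0.51), ([382.0, 303.6], 0.49)]
side knob_grip [([349.9, 160.6], 0.62)]
side setting_gauge [([369.3, 193.3], 0.85), ([278.4, 347.2], 0.74)]
side gauge_handle [([278.5, 366.9], 0.81), ([264.9, 126.4], 0.68), ([358.6, 177.4], 0.67)]
side gauge_notch [([280.3, 356.7], 0.78), ([365.7, 183.3], 0.7)]
side gauge_tip [([238.7, 345.6], 0.89), ([338.8, 171.1], 0.69)]
side gauge_bar [([268.1, 160.4], 0.96)]
side bar_top [([267.0, 127.8], 0.74)]
side eccentric it knows: bar_top, bearing_race, end_plate, gauge_bar, gauge_handle, gauge_notch, gauge_tip, guide, knob_grip, parts_tray, rail_edge, seal_cup, setting_gauge, slide_bar, spanner
top guide [([313.7, 151.6], 0.91), ([413.4, 136.7], 0.66)]
top rail_edge [([316.9, 158.5], 0.77)]
top knob_grip [([298.6, 156.7], 0.76)]
top setting_gauge [([432.8, 298.2], 0.97), ([325.4, 151.4], 0.77), ([332.6, 229.5], 0.29)]
top gauge_handle [([331.9, 158.6], 0.71), ([449.2, 303.3], 0.64)]
top gauge_notch [([314.7, 153.8], 0.61), ([445.9, 299.8], 0.6), ([326.1, 150.7], 0.17)]
top gauge_tip [([423.5, 326.8], 0.97), ([293.1, 161.3], 0.92)]
top gauge_bar [([206.0, 215.8], 0.73)]
top bar_top [([192.5, 205.6], 0.85), ([326.9, 153.7], 0.57)]
top eccentric it knows: bar_top, bearing_race, end_plate, gauge_bar, gauge_handle, gauge_notch, gauge_tip, guide, knob_grip, parts_tray, rail_edge, seal_cup, setting_gauge, slide_bar, spanner
```

View pics/s1.png

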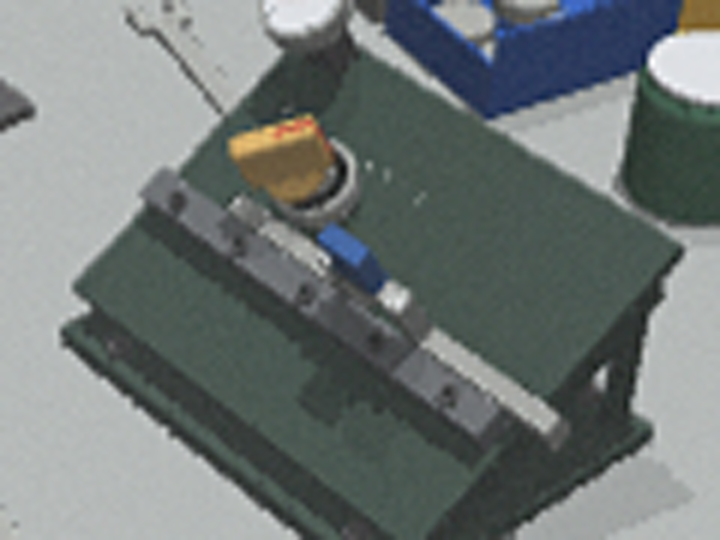

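View pics/t1.png

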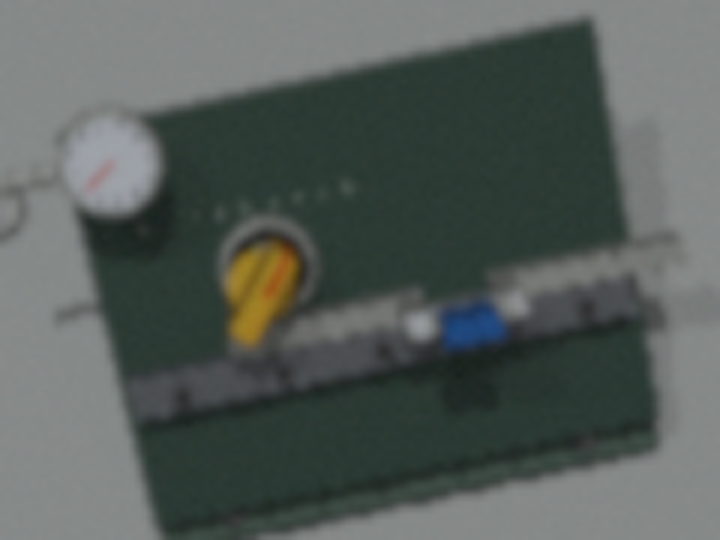

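View pics/s2.png

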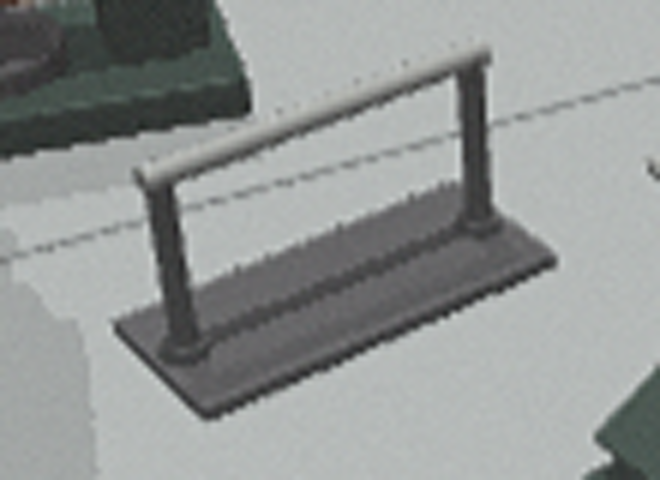

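```bash
cat >> h.py <<'E'
def un(o,s,p): return (np.array(p,float)+.5)/s-.5+np.array(o)
E
python3 - <<'E'
from h import *
so,to=(302,135),(255,105)
obs=[("side",(.1,-.13,0),un(so,6,(683,250))),("side",(-.1,.13,0),un(so,6,(75,288))),
("top",(.1,-.13,0),un(to,6,(592,18))),("top",(-.1,.13,0),un(to,6,(163,530))),("top",(-.1,-.13,0),un(to,6,(655,425))),
("side",(0,0,0),(364.1,178.3)),("top",(0,0,0),(313.7,151.6)),("side",(-.02,0,0),(356.7,185.8)),("top",(-.02,0,0),(316.9,158.5)),
("side",(.0147,.05,.052),(349.9,160.6)),("top",(.0147,.05,.052),(298.6,156.7))]
def f(p):
    R,t=guideT(p)
    return np.concatenate([proj(n,R@np.array(g)+t)[0]-u for n,g,u in obs])
r=least_squares(f,[.6,0,.2],loss='soft_l1');print(r.x)
for o,e in zip(obs,f(r.x).reshape(-1,2)):print(o[0],o[1],e.round(1))
ft=lambda p:f(np.r_[p]).reshape(-1,2)
for cam in("side","top"):
    idx=[i for i,o in enumerate(obs) if o[0]==cam]
    rr=least_squares(lambda p:f(p).reshape(-1,2)[idx].ravel(),r.x,loss='soft_l1');print(cam,rr.x)
print("bar_top",tri((267,127.8),(192.5,205.6)),"base",onz("side",(268.1,160.4),0),onz("top",(206,215.8),0))
print("handle",tri((358.6,177.4),(331.9,158.6)),"knob",tri((349.9,160.6),(298.6,156.7)),"tip",tri((338.8,171.1),(293.1,161.3)))
R,t=guideT(r.x)
def ov(n,o,fn):
    im=cv2.imread(fn)
    def P(g): 
        q=(proj(n,R@np.array(g)+t)[0]-o+.5)*6-.5;return tuple(q.round().astype(int).tolist())
    for a,b in [((-.1,-.13,0),(-.1,.13,0)),((.1,-.13,0),(.1,.13,0)),((.1,-.13,0),(-.1,-.13,0)),((.1,.13,0),(-.1,.13,0)),((-.02,-.125,.018),(-.02,.125,.018)),((-.04,-.125,.018),(-.04,.125,.018)),((.0147,.05,0),(.0147,.05,.0635))]:
        cv2.line(im,P(a),P(b),(255,255,0),1)
    cv2.imwrite(fn.replace(".png","o.png"),im)
ov("side",so,"pics/s1.png");ov("top",to,"pics/t1.png")
E
```

```text
[0.64427762 0.01067625 0.19645915]
side (0.1, -0.13, 0) [ 0.7 -0.8]
side (-0.1, 0.13, 0) [-0.5  0.1]
top (0.1, -0.13, 0) [0.4 0.5]
top (-0.1, 0.13, 0) [-1.5  0.2]
top (-0.1, -0.13, 0) [ 0.9 -0.5]
side (0, 0, 0) [-2.3  0.9]
top (0, 0, 0) [2.1 0.3]
side (-0.02, 0, 0) [ 0.7 -1.8]
top (-0.02, 0, 0) [ 0.3 -0. ]
side (0.0147, 0.05, 0.052) [-1.6 -1.1]
top (0.0147, 0.05, 0.052) [-0.2 -2.4]
side [0.64400697 0.00777489 0.1788159 ]
top [0.64378128 0.01158564 0.2031792 ]
bar_top (array([0.47941266, 0.35006979, 0.13536816]), np.float64(1.4944449582775974)) base [0.46543673 0.35389522 0.        ] [0.47433859 0.3564594  0.        ]
handle (array([ 0.60362121, -0.03456117,  0.13947732]), np.float64(0.9362735740156722)) knob (array([0.62031049, 0.05550527, 0.13295891]), np.float64(1.7299779178835024)) tip (array([0.61125217, 0.07953144, 0.08443484]), np.float64(2.3126577643571977))
```

View pics/s1o.png

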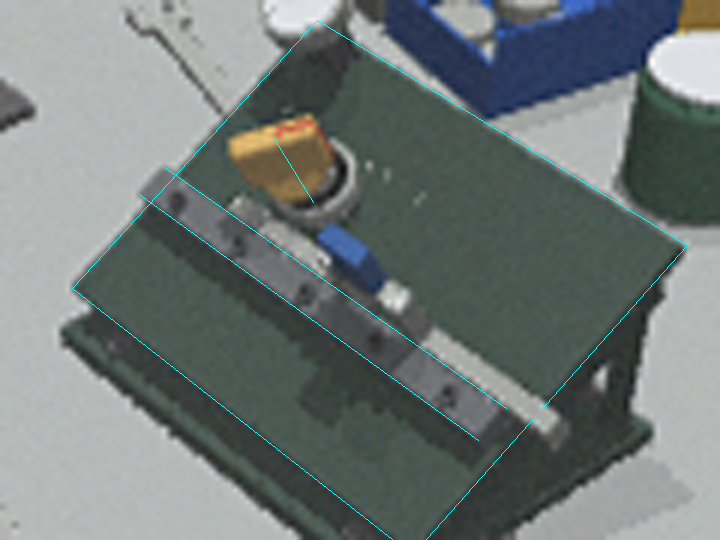

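View pics/t1o.png

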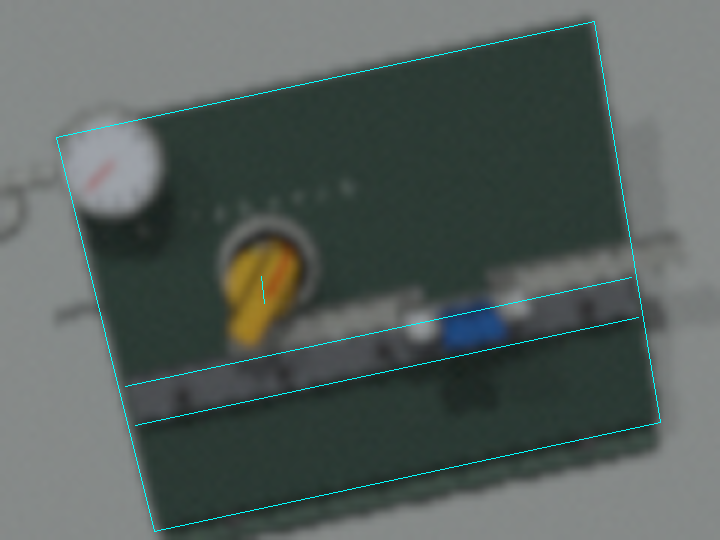

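```bash
cat > fit.py <<'E'
from h import *
so,to=(302,135),(255,105)
S=lambda g,p:("side",g,un(so,6,p)); T=lambda g,p:("top",g,un(to,6,p))
obs=[S((.1,-.13,0),(683,250)),S((-.1,.13,0),(75,288)),T((.1,-.13,0),(592,18)),T((-.1,.13,0),(160,530)),T((-.1,-.13,0),(657,425)),
T((-.02,.125,.018),(131,374)),T((-.02,-.125,.018),(630,279)),T((-.04,.125,.018),(142,424)),T((-.04,-.125,.018),(637,316)),
S((-.02,.125,.018),(165,170)),S((-.04,.125,.018),(140,196)),S((-.04,-.125,.018),(480,440)),S((-.02,-.125,.018),(506,408)),
("side",(.0147,.05,.052),(349.9,160.6)),("top",(.0147,.05,.052),(298.6,156.7))]
def f(p):
    R,t=guideT(p[:3])
    return np.concatenate([np.concatenate([proj(n,R@np.array(g)+t+(p[3:6] if n=="side" else p[6:9]))[0]-u for n,g,u in obs]),p[3:]/.0012])
r=least_squares(f,[.64,0,.2]+[0]*6,loss='soft_l1');G=r.x[:3]
dS,dT=r.x[3:6],r.x[6:9]
E
python3 - <<'E'
from fit import *
print(r.x.round(4))
for o,e in zip(obs,r.fun[:-6].reshape(-1,2)):print(o[0],o[1],e.round(1))
R,t=guideT(G)
def ov(n,o,fn,out,th):
    im=cv2.imread(fn);d=dS if n=="side" else dT
    P=lambda g:tuple(((proj(n,R@np.array(g)+t+d)[0]-o+.5)*6-.5).round().astype(int).tolist())
    kx=np.array([np.cos(th),-np.sin(th),0]);ky=np.array([np.sin(th),np.cos(th),0]);b=np.array([.0147,.05,.0635])
    c=[b+sx*.023*kx+sy*.007*ky for sx,sy in((1,1),(1,-1),(-1,-1),(-1,1))]
    for i in range(4):
        cv2.line(im,P(c[i]),P(c[(i+1)%4]),(0,0,255) if i==0 else (255,255,0),1)
        cv2.line(im,P(c[i]),P(c[i]-[0,0,.0335]),(255,0,255),1)
    rc=np.array([.0147,.05,.019])+.007*kx
    for a in np.arange(0,6.3,.1):cv2.circle(im,P(rc+.0235*np.array([np.cos(a),np.sin(a),0])),1,(0,255,0),-1)
    x,y,w,h=(150,60,300,240) if n=="side" else (150,180,300,240)
    return cv2.resize(im[y:y+h,x:x+w],None,fx=1.3,fy=1.3)
for n,o,fn in(("side",so,"pics/s1.png"),("top",to,"pics/t1.png")):
    rows=[np.hstack([ov(n,o,fn,'',a) for a in q]) for q in((.1,.3),)]
    rows+= [np.hstack([ov(n,o,fn,'',a) for a in (.5,.7)])]
    cv2.imwrite(f"pics/k_{n}.png",cv2.resize(np.vstack(rows),(780,600)))
E
```

```text
[ 6.445e-01  9.800e-03  1.952e-01  0.000e+00 -1.000e-04 -3.000e-04
 -0.000e+00  1.000e-04 -2.000e-04]
side (0.1, -0.13, 0) [ 0.9 -0.5]
side (-0.1, 0.13, 0) [-0.3  0.3]
top (0.1, -0.13, 0) [0.7 0.5]
top (-0.1, 0.13, 0) [-0.8  0.1]
top (-0.1, -0.13, 0) [ 0.8 -0.5]
top (-0.02, 0.125, 0.018) [-0.7  1.9]
top (-0.02, -0.125, 0.018) [ 0.5 -0.4]
top (-0.04, 0.125, 0.018) [-1.   0.1]
top (-0.04, -0.125, 0.018) [0.4 0.1]
side (-0.02, 0.125, 0.018) [ 0.1 -0.3]
side (-0.04, 0.125, 0.018) [ 0.1 -0.1]
side (-0.04, -0.125, 0.018) [-0.1  0.2]
side (-0.02, -0.125, 0.018) [0.2 0.3]
side (0.0147, 0.05, 0.052) [-1.4 -0.9]
top (0.0147, 0.05, 0.052) [ 0.1 -2.5]
```

View pics/k_side.png

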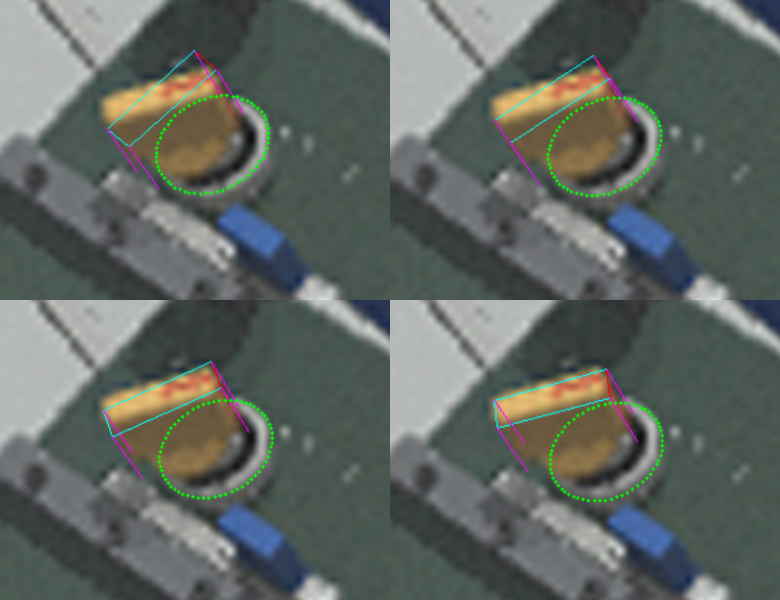

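View pics/k_top.png

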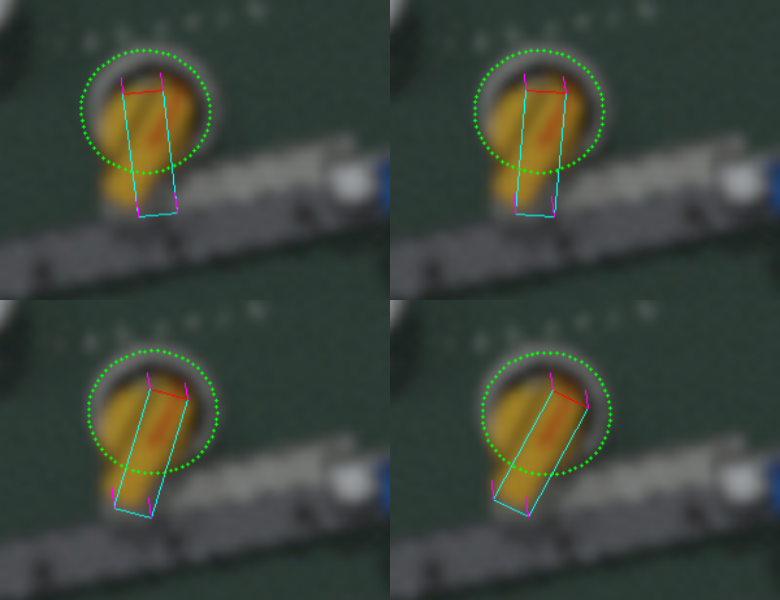

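```bash
cat > plan.py <<'E'
from h import *
G=np.array([.6445,.0088,.192])
GR,Gt=guideT(G)
def toolR(yd,zd):
    z=zd/np.linalg.norm(zd); y=yd-z*(yd@z); y/=np.linalg.norm(y); return np.stack([np.cross(y,z),y,z],1)
def knobpose(th,h,dx=0,dy=0): # h: TCP height over face
    y=GR@np.array([np.sin(th),np.cos(th),0]); return GR@np.array([.0147+dx,.05+dy,h])+Gt, toolR(y,-GR[:,2])
def cur():
    s=readout.get_state(); q=np.array(s["eef_rot"]); return np.array(s["ee_pos"]),Ro.from_quat(q[[1,2,3,0]]).as_matrix(),s
def rows(p1,R1,n,g,p0=None,R0=None):
    if p0 is None: p0,R0,_=cur()
    rv=Ro.from_matrix(R0.T@R1).as_rotvec()
    out=[]
    for i in range(n):
        Ri=R0@Ro.from_rotvec(rv*i/n).as_matrix(); d=Ri.T@(p1-p0)/n*1000
        out.append(" ".join(f"{v:.1f}" for v in d)+" "+" ".join(f"{v:.4f}" for v in rv/n)+f" {g}")
    print("dist",np.linalg.norm(p1-p0).round(4),"rot",rv.round(3)); print(";\n".join(out))
def diff(p1,R1):
    p0,R0,s=cur(); print("t",round(s["time"],2),"dtool mm",(R0.T@(p1-p0)*1000).round(1),"rot",Ro.from_matrix(R0.T@R1).as_rotvec().round(3),"F",np.round(s["force"],1),"grip",round(s["grip_width"],3),"q",s["joint_pos"].round(2))
E
python3 - <<'E'
from plan import *
p,R=knobpose(.66,.123); print(p.round(3)); rows(p,R,15,1)
E
```

```text
[0.587 0.049 0.199]
dist 0.5952 rot [-0.321 -0.414  0.001]
-33.5 -21.2 2.2 -0.0214 -0.0276 0.0001 1;
-33.4 -21.2 2.6 -0.0214 -0.0276 0.0001 1;
-33.4 -21.3 3.1 -0.0214 -0.0276 0.0001 1;
-33.3 -21.3 3.6 -0.0214 -0.0276 0.0001 1;
-33.2 -21.4 4.0 -0.0214 -0.0276 0.0001 1;
-33.0 -21.5 4.5 -0.0214 -0.0276 0.0001 1;
-32.9 -21.6 4.9 -0.0214 -0.0276 0.0001 1;
-32.8 -21.7 5.4 -0.0214 -0.0276 0.0001 1;
-32.6 -21.8 5.8 -0.0214 -0.0276 0.0001 1;
-32.5 -22.0 6.2 -0.0214 -0.0276 0.0001 1;
-32.3 -22.1 6.7 -0.0214 -0.0276 0.0001 1;
-32.1 -22.2 7.1 -0.0214 -0.0276 0.0001 1;
-31.9 -22.4 7.5 -0.0214 -0.0276 0.0001 1;
-31.7 -22.5 7.9 -0.0214 -0.0276 0.0001 1;
-31.5 -22.7 8.3 -0.0214 -0.0276 0.0001 1
```

```bash
python3 -m crank '-33.5 -21.2 2 -0.021 -0.028 0 1;-33.5 -21.2 2.5 -0.021 -0.028 0 1;-33.4 -21.2 3 -0.021 -0.028 0 1;-33.3 -21.3 3.5 -0.021 -0.028 0 1;-33.2 -21.4 4 -0.021 -0.028 0 1'; python3 -m crank '-33 -21.5 4.5 -0.021 -0.028 0 1;-33 -21.6 5 -0.021 -0.028 0 1;-33 -21.7 5.5 -0.021 -0.028 0 1;-32.6 -21.8 6 -0.021 -0.028 0 1;-32.5 -22 6.2 -0.021 -0.028 0 1'
python3 - <<'E'
from plan import *
p,R=knobpose(.66,.123); diff(p,R); rows(p,R,5,1)
E
```

```text
time: 1.75
ee_pos: [0.3842, 0.3871, 0.2215]
eef_rot: [0.081, 0.23, 0.969, 0.035]
force: [1.4, 0.4, -0.9]
grip_width: 1.001
time: 2.25
ee_pos: [0.4865, 0.2173, 0.2113]
eef_rot: [0.161, 0.227, 0.958, 0.07]
force: [0.5, -0.1, -0.7]
grip_width: 1.001
t 2.25 dtool mm [-158.9 -110.6   35.4] rot [-0.108 -0.133  0.003] F [ 0.5 -0.1 -0.7] grip 1.001 q [-0.69  0.52  0.14  2.21  0.58  0.11 -0.04]
dist 0.1968 rot [-0.108 -0.133  0.003]
-31.8 -22.1 7.1 -0.0217 -0.0266 0.0006 1;
-31.6 -22.3 7.4 -0.0217 -0.0266 0.0006 1;
-31.4 -22.4 7.8 -0.0217 -0.0266 0.0006 1;
-31.2 -22.6 8.1 -0.0217 -0.0266 0.0006 1;
-31.0 -22.7 8.5 -0.0217 -0.0266 0.0006 1
```

```bash
python3 -m crank '-25 -16 3 -0.021 -0.026 0 1;-25 -16 3 -0.021 -0.026 0 1;-25 -16 4 -0.021 -0.026 0 1;-25 -16 4 -0.021 -0.026 0 1;-25 -16 4 -0.021 -0.026 0 1'
python3 - <<'E'
from plan import *
p,R=knobpose(.66,.123); diff(p,R); rows(p,R,5,1)
E
```

```text
time: 2.75
ee_pos: [0.5167, 0.1501, 0.2074]
eef_rot: [0.182, 0.226, 0.954, 0.072]
force: [-0.0, -0.4, -0.3]
grip_width: 1.0
t 2.75 dtool mm [-102.3  -63.6   28.9] rot [-0.093 -0.092  0.008] F [-0.  -0.4 -0.3] grip 1.0 q [-0.39  0.52 -0.06  2.24  1.55  0.14 -0.85]
dist 0.1239 rot [-0.093 -0.092  0.008]
-20.5 -12.7 5.8 -0.0186 -0.0184 0.0017 1;
-20.4 -12.8 5.9 -0.0186 -0.0184 0.0017 1;
-20.3 -12.9 6.1 -0.0186 -0.0184 0.0017 1;
-20.2 -12.9 6.2 -0.0186 -0.0184 0.0017 1;
-20.1 -13.0 6.3 -0.0186 -0.0184 0.0017 1
```

```bash
python3 -m crank '-20 -12 5 -0.018 -0.018 0 1;-20 -12 5 -0.018 -0.018 0 1;-20 -12 6 -0.018 -0.018 0 1;-20 -12 6 -0.018 -0.018 0 1;-20 -12 6 -0.018 -0.018 0 1'
python3 - <<'E'
from plan import *
p,R=knobpose(.66,.123); diff(p,R); rows(p,R,5,1)
E
```

```text
time: 3.25
ee_pos: [0.5847, 0.0542, 0.2017]
eef_rot: [0.233, 0.222, 0.941, 0.103]
force: [0.3, 0.5, -0.6]
grip_width: 0.999
t 3.25 dtool mm [-3.4 -4.9  3.1] rot [-0.008 -0.004  0.006] F [ 0.3  0.5 -0.6] grip 0.999 q [ 0.11  0.6  -0.42  2.22  2.17  0.29 -1.21]
dist 0.0067 rot [-0.008 -0.004  0.006]
-0.7 -1.0 0.6 -0.0015 -0.0009 0.0013 1;
-0.7 -1.0 0.6 -0.0015 -0.0009 0.0013 1;
-0.7 -1.0 0.6 -0.0015 -0.0009 0.0013 1;
-0.7 -1.0 0.6 -0.0015 -0.0009 0.0013 1;
-0.7 -1.0 0.6 -0.0015 -0.0009 0.0013 1
```

```bash
python3 -m crank '0 0 5 0 0 0 0.6;0 0 10 0 0 0 0.6;0 0 10 0 0 0 0.6;0 0 10 0 0 0 0.6;0 0 5 0 0 0 0.6'
python3 - <<'E'
from plan import *
p,R=knobpose(.66,.033); diff(p,R)
crop("side",(350,165),110,80,7,"pics/s3.png");crop("top",(300,155),110,80,7,"pics/t3.png")
p,R=knobpose(.66,.033); diff(p,R)
E
```

```text
time: 3.75
ee_pos: [0.6033, 0.06, 0.1654]
eef_rot: [0.232, 0.221, 0.942, 0.103]
force: [0.7, 0.4, 0.6]
grip_width: 0.598
t 3.75 dtool mm [-6.2 -5.3 51.9] rot [-0.008 -0.007  0.008] F [0.7 0.4 0.6] grip 0.598 q [ 0.13  0.7  -0.47  2.19  2.23  0.36 -1.24]
t 3.85 dtool mm [-6.  -4.9 52.2] rot [-0.009 -0.007  0.007] F [-0.7 -0.2 -0.3] grip 0.598 q [ 0.13  0.7  -0.47  2.19  2.23  0.36 -1.24]
```

View pics/s3.png

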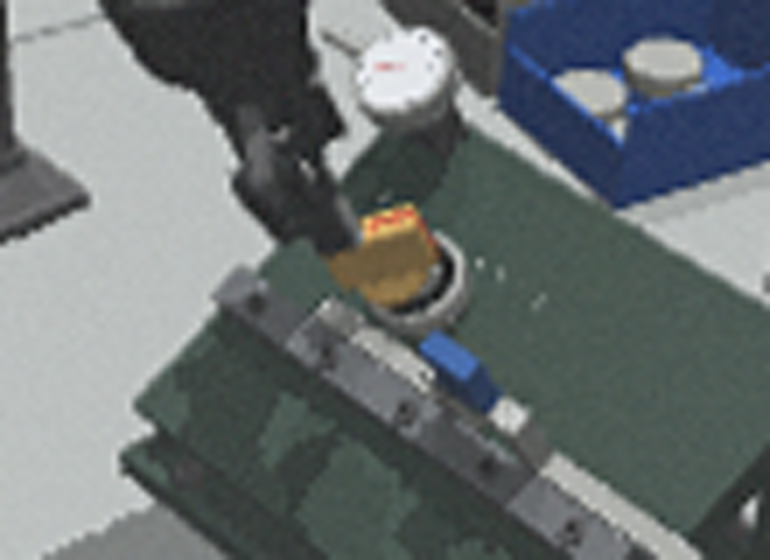

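View pics/t3.png

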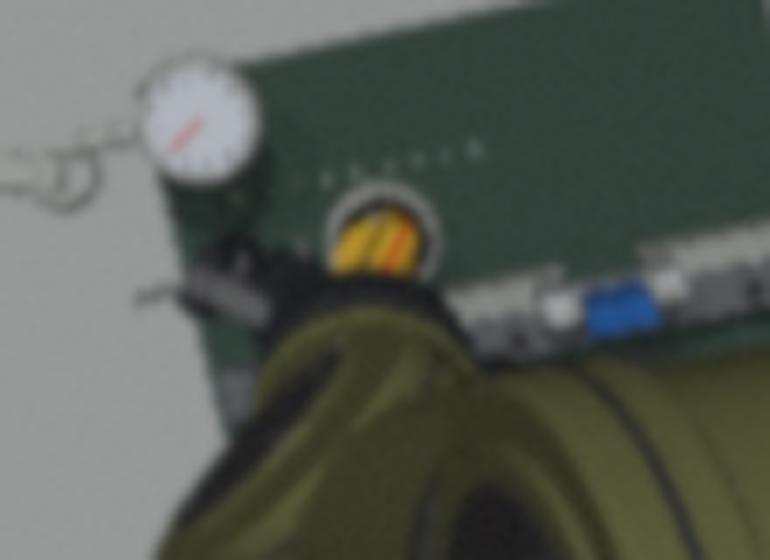

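```bash
python3 -m crank '-3 -2.5 5 0 0 0 0.6;-3 -2.5 10 0 0 0 0.6;0 0 13 0 0 0 0.6;0 0 12 0 0 0 0.6;0 0 8 0 0 0 0.6'
python3 - <<'E'
from plan import *
p,R=knobpose(.66,.033)
crop("side",(350,165),110,80,7,"pics/s4.png")
diff(p,R)
E
```

```text
time: 4.35
ee_pos: [0.6297, 0.0558, 0.1241]
eef_rot: [0.232, 0.222, 0.942, 0.103]
force: [0.8, 0.3, 0.2]
grip_width: 0.605
t 4.4 dtool mm [0.4 1.  3. ] rot [-0.01  -0.007  0.006] F [ 0.8 -0.6 -0.4] grip 0.603 q [ 0.15  0.81 -0.49  2.14  2.28  0.41 -1.25]
```

View pics/s4.png

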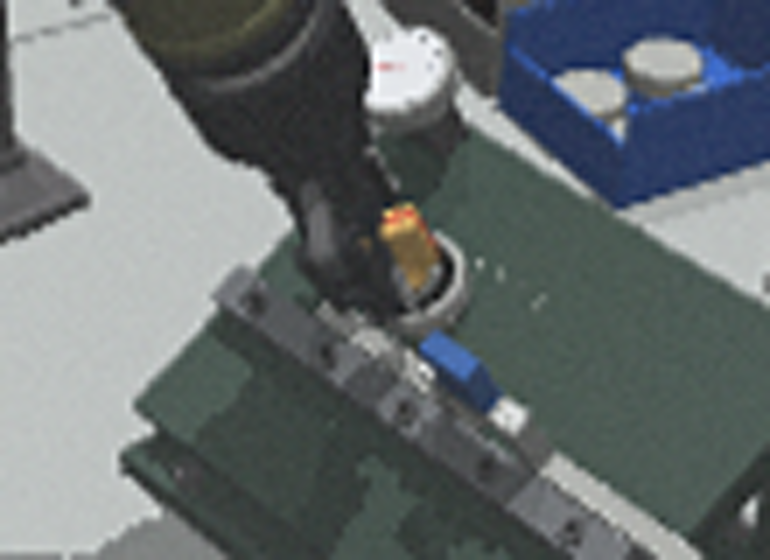

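```bash
python3 -m crank '0 0 1 0 0 0 0.05;0 0 1 0 0 0 0.05;0 0 0 0 0 0 0.05;0 0 0 0 0 0 0.05;0 0 0 0 0 0 0.05' 40
python3 - <<'E'
from plan import *
p,R=knobpose(.66,.033);diff(p,R)
crop("side",(350,165),110,80,7,"pics/s5.png")
print(cur()[2]["ft_torque"])
E
```

```text
time: 4.9
ee_pos: [0.6306, 0.0568, 0.1244]
eef_rot: [0.233, 0.221, 0.941, 0.103]
force: [0.7, 2.1, -1.6]
grip_width: 0.156
t 4.9 dtool mm [ 1.  -0.4  3.4] rot [-0.007 -0.006  0.007] F [ 0.7  2.1 -1.6] grip 0.156 q [ 0.15  0.81 -0.49  2.14  2.28  0.41 -1.25]
[0.56767499 0.19822061 0.2431224 ]
```

View pics/s5.png

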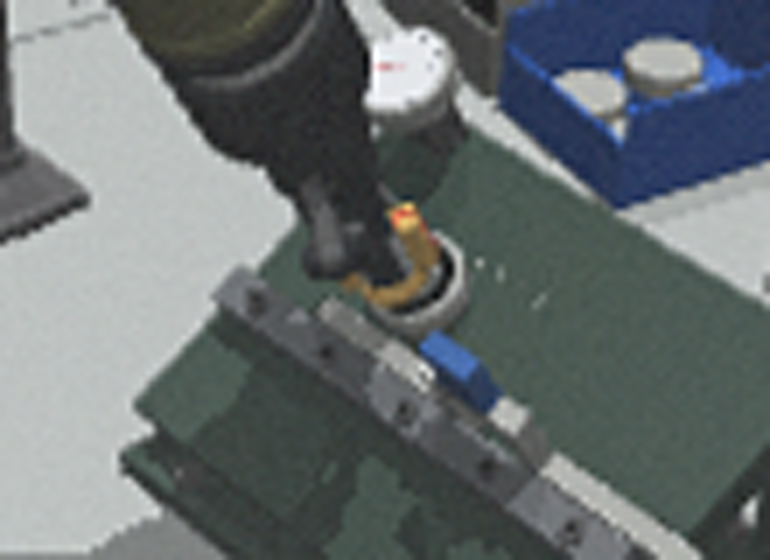

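```bash
python3 -m crank '0 0 0 0 0 0.08 0.05;0 0 0 0 0 0.08 0.05;0 0 0 0 0 0.08 0.05;0 0 0 0 0 0.08 0.05;0 0 0 0 0 0.08 0.05' 
python3 - <<'E'
from plan import *
p,R=knobpose(.66,.033);diff(p,R)
p,R=knobpose(1.40,.033);diff(p,R)
p0,R0,_=cur();a=GR.T@R0[:,1];print("theta tool",np.arctan2(a[0],a[1]))
E
```

```text
time: 5.45
ee_pos: [0.6301, 0.0561, 0.1241]
eef_rot: [0.207, 0.405, 0.878, 0.147]
force: [0.0, 0.8, -1.3]
grip_width: 0.157
t 5.45 dtool mm [0.9 0.1 3.4] rot [-0.01  -0.004 -0.395] F [ 0.   0.8 -1.3] grip 0.157 q [ 0.22  0.83 -0.61  2.13  2.17  0.48 -1.51]
t 5.45 dtool mm [0.9 0.1 3.4] rot [-0.01  -0.     0.345] F [ 0.   0.8 -1.3] grip 0.157 q [ 0.22  0.83 -0.61  2.13  2.17  0.48 -1.51]
theta tool 1.055313325366505
```

```bash
python3 -m crank '0 0 0 0 0 0.09 0.05;0 0 0 0 0 0.09 0.05;0 0 0 0 0 0.09 0.05;0 0 0 0 0 0.07 0.05;0 0 0 0 0 0 0.05' 
python3 - <<'E'
from plan import *
p,R=knobpose(1.40,.033);diff(p,R)
p0,R0,s=cur();a=GR.T@R0[:,1];print("theta tool",np.arctan2(a[0],a[1]),s["ft_torque"].round(2))
crop("side",(350,165),110,80,7,"pics/s6.png")
E
```

```text
time: 5.95
ee_pos: [0.6295, 0.0557, 0.1237]
eef_rot: [0.179, 0.547, 0.798, 0.179]
force: [-1.8, -0.0, -0.0]
grip_width: 0.159
t 5.95 dtool mm [1.  0.6 3.4] rot [-0.011  0.001  0.006] F [-1.8 -0.  -0. ] grip 0.159 q [ 0.27  0.86 -0.71  2.13  2.09  0.54 -1.75]
theta tool 1.393784717113218 [0.46 0.48 0.1 ]
```

View pics/s6.png

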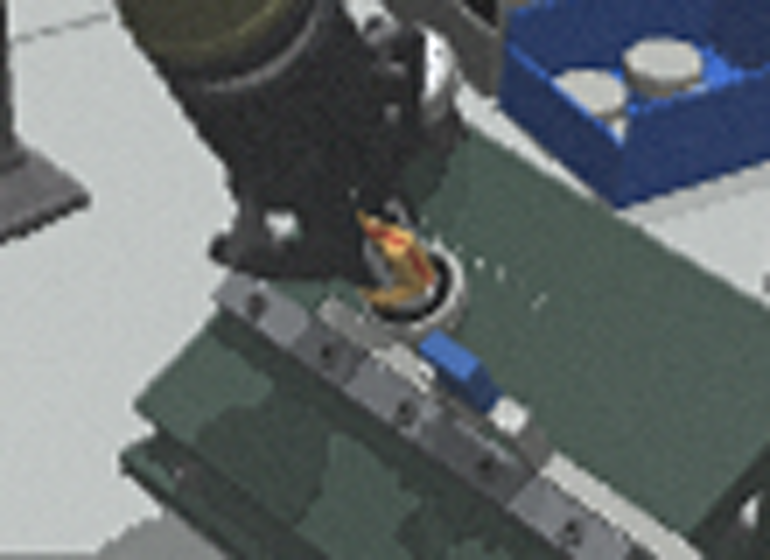

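```bash
python3 -m crank '0 0 0 0 0 0 0.5;0 0 0 0 0 0 0.5;0 0 0 0 0 0 0.5;0 0 -15 0 0 0 0.5;0 0 -25 0 0 0 0.5'; python3 -m crank '0 0 -25 0 0 0 0.5;0 0 -25 0 0 0 0.5;25 0 -15 0 0 0 0.5;25 0 0 0 0 0 0.5;25 0 0 0 0 0 0.5' 
python3 - <<'E'
from plan import *
print("handle guide",GR.T@(np.array([.6036,-.0346,.1395])-Gt))
p0,R0,s=cur();print("x tool in guide",GR.T@R0[:,0], "pos",GR.T@(p0-Gt),s["force"])
crop("side",(350,165),110,80,7,"pics/s7.png");
im=crop("top",(315,150),120,90,6,"pics/t7.png")
for n in("side","top"):
    for l in("gauge_handle","gauge_notch","knob_grip"):
        r=imaging.place_of(n,l); print(n,l,[(np.round(q["point"],1).tolist(),round(q["conf"],2)) for q in r[:3]])
E
```

```text
time: 6.5
ee_pos: [0.6108, 0.052, 0.1579]
eef_rot: [0.179, 0.547, 0.798, 0.179]
force: [-0.0, 0.5, 1.1]
grip_width: 0.5
time: 7.0
ee_pos: [0.5543, 0.1171, 0.2096]
eef_rot: [0.181, 0.547, 0.797, 0.18]
force: [0.0, -0.2, 0.5]
grip_width: 0.502
handle guide [-0.01469173 -0.03479786  0.07141346]
x tool in guide [-0.17664589  0.98426824 -0.003502  ] pos [0.00349195 0.12347811 0.1418023 ] [ 0.0375724  -0.19021628  0.49879774]
side gauge_handle [([357.1, 179.2], 0.88), ([278.5, 365.6], 0.87)]
side gauge_notch [([364.1, 183.0], 0.86), ([281.4, 355.1], 0.61)]
side knob_grip [([351.2, 160.1], 0.52)]
top gauge_handle [([449.7, 304.0], 0.97), ([329.9, 158.8], 0.96)]
top gauge_notch [([445.9, 301.9], 0.67), ([330.4, 154.8], 0.66)]
top knob_grip [([298.7, 158.5], 0.77)]
```

View pics/s7.png

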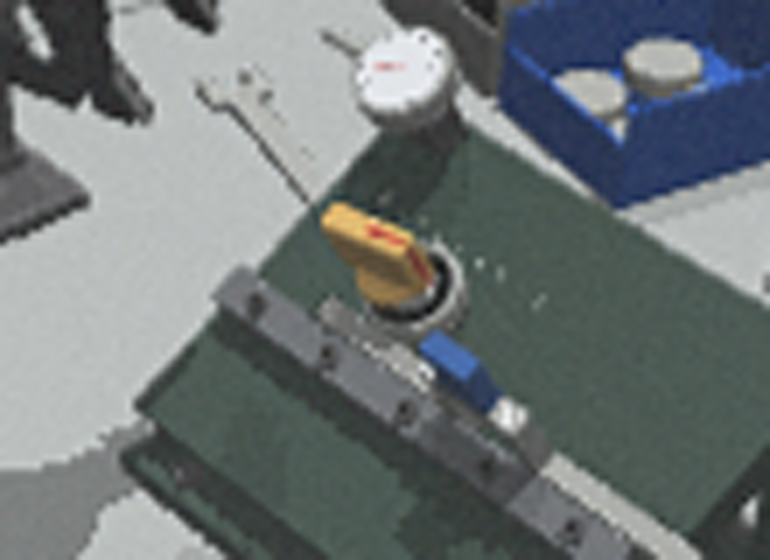

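View pics/t7.png

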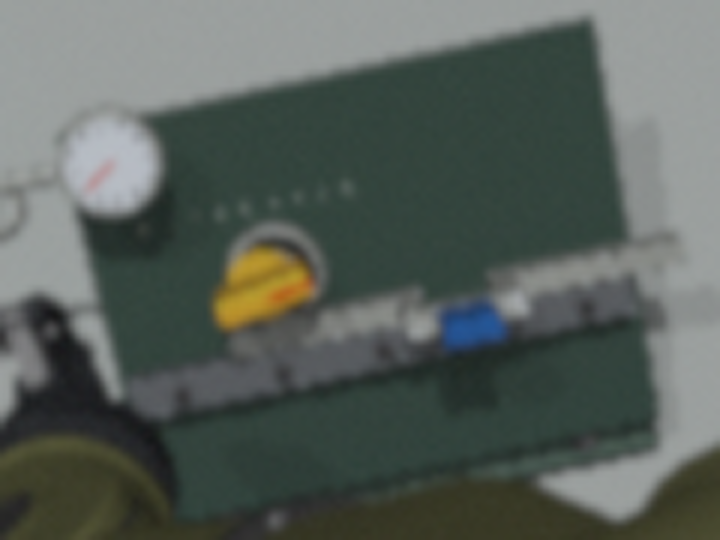

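```bash
cat > ov.py <<'E'
from plan import *
def box(im,n,o,s,c,h,T,col):
    R,t=T; V=[np.array(c)+np.array(h)*np.array([a,b,d]) for a in(-1,1) for b in(-1,1) for d in(-1,1)]
    P=[tuple(((proj(n,R@v+t)[0]-o+.5)*s-.5).round().astype(int).tolist()) for v in V]
    for i in range(8):
        for k in(1,2,4):
            if not i&k: cv2.line(im,P[i],P[i|k],col,1)
def gauge(im,n,o,s,T,col=(0,0,255)):
    box(im,n,o,s,(0,0,.0695),(.006,.014,.0155),T,col)
    box(im,n,o,s,(0,.0705,.01),(.006,.0415,.01),T,col);box(im,n,o,s,(0,-.0705,.01),(.006,.0415,.01),T,col)
    box(im,n,o,s,(0,0,.047),(.006,.029,.007),T,(0,255,0))
def knob(im,n,o,s,th):
    Rk=GR@np.array([[np.cos(th),np.sin(th),0],[-np.sin(th),np.cos(th),0],[0,0,1]])
    T=(Rk,GR@np.array([.0147,.05,0])+Gt); box(im,n,o,s,(0,0,.0468),(.023,.007,.0167),T,(255,255,0))
E
python3 - <<'E'
from ov import *
for n,fn,o,s in(("side","pics/s7.png",(295,125),7),("top","pics/t7.png",(255,105),6)):
    im=cv2.imread(fn); knob(im,n,o,s,1.39); gauge(im,n,o,s,(GR,GR@np.array([-.014,-.040,0])+Gt)); cv2.imwrite(fn.replace(".png","o.png"),im)
print("handle",[GR.T@(tri(a,b)[0]-Gt) for a,b in(((357.1,179.2),(329.9,158.8)),)])
E
```

```text
handle [array([-0.01788551, -0.02907083,  0.06084956])]
```

View pics/s7o.png

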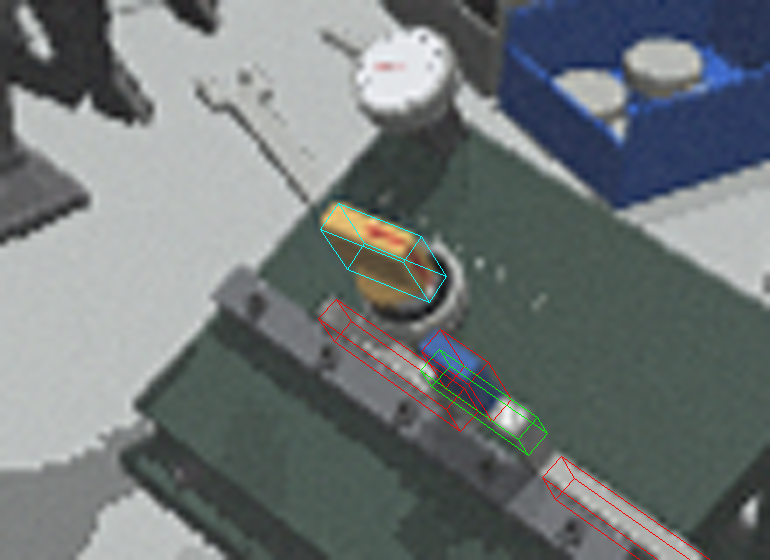

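View pics/t7o.png

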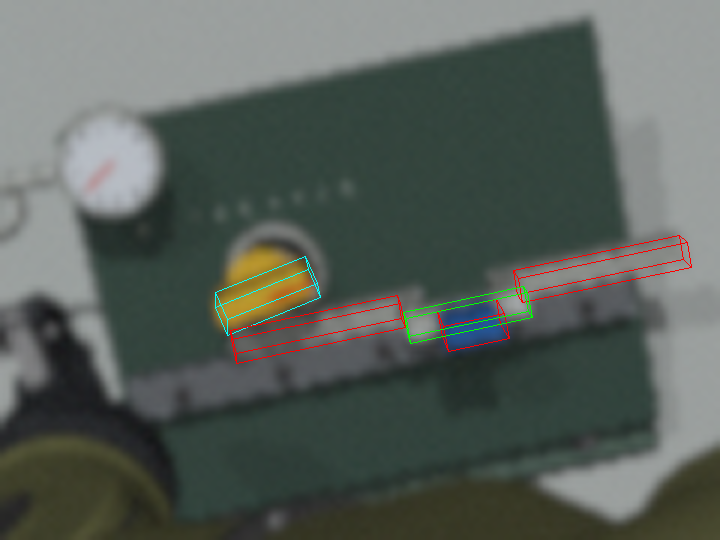

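```bash
cat >> plan.py <<'E'
def handlepose(yc,h,x=-.014): return GR@np.array([x,yc,h])+Gt, toolR(GR[:,0],-GR[:,2])
E
python3 - <<'E'
from plan import *
p,R=handlepose(-.041,.120); diff(p,R); rows(p,R,5,1)
E
```

```text
t 7.4 dtool mm [-157.2  -45.    21.9] rot [-0.01   0.005  0.176] F [ 0.  -0.5 -0.1] grip 0.498 q [ 0.14  0.63 -0.74  2.26  1.88  0.53 -1.79]
dist 0.165 rot [-0.01   0.005  0.176]
-31.4 -9.0 4.4 -0.0021 0.0009 0.0352 1;
-31.8 -7.9 4.3 -0.0021 0.0009 0.0352 1;
-32.0 -6.8 4.3 -0.0021 0.0009 0.0352 1;
-32.2 -5.7 4.2 -0.0021 0.0009 0.0352 1;
-32.4 -4.5 4.2 -0.0021 0.0009 0.0352 1
```

```bash
python3 -m crank '-31.5 -9 4 -0.002 0 0.035 0.5;-31.8 -8 4 -0.002 0 0.035 0.5;-32 -7 4 -0.002 0 0.035 0.5;-32 -5.7 4 -0.002 0 0.035 0.5;-32 -4.5 4 -0.002 0 0.035 0.5'; python3 -m crank '0 0 0 0 0 0 0.5;0 0 8 0 0 0 0.5;0 0 8 0 0 0 0.5;0 0 8 0 0 0 0.5;0 0 0 0 0 0 0.5'
python3 - <<'E'
from plan import *
p,R=handlepose(-.041,.049); diff(p,R); 
crop("side",(350,165),110,80,7,"pics/s8.png")
E
```

```text
time: 7.9
ee_pos: [0.5804, -0.0461, 0.1829]
eef_rot: [0.166, 0.615, 0.745, 0.198]
force: [0.0, 0.3, 0.7]
grip_width: 0.498
time: 8.4
ee_pos: [0.5923, -0.0398, 0.1614]
eef_rot: [0.165, 0.613, 0.746, 0.199]
force: [-0.0, -0.1, -0.2]
grip_width: 0.504
t 8.4 dtool mm [-3.2  0.2 47.4] rot [-0.001  0.001  0.003] F [-0.  -0.1 -0.2] grip 0.504 q [ 0.51  0.77 -0.74  2.21  2.14  0.43 -1.82]
```

View pics/s8.png

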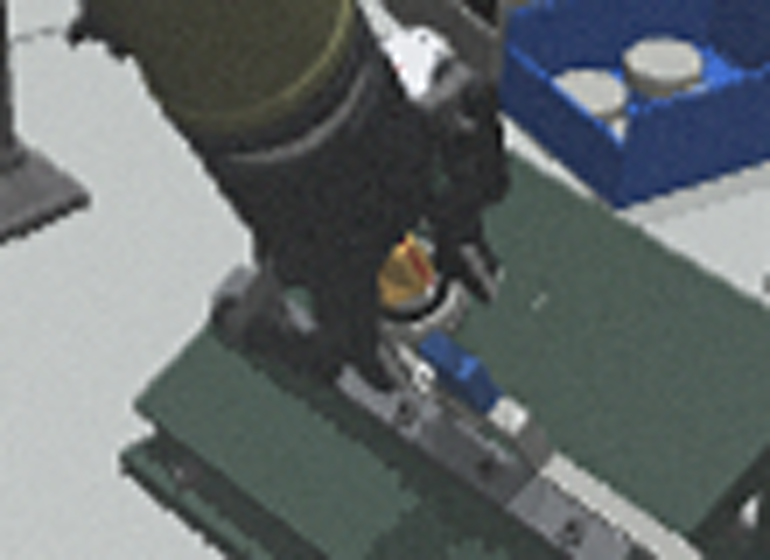

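```bash
python3 -m crank '-1 0 10 0 0 0 0.5;-1 0 10 0 0 0 0.5;-1 0 10 0 0 0 0.5;0 0 10 0 0 0 0.5;0 0 7 0 0 0 0.5'; python3 - <<'E'
from plan import *
p,R=handlepose(-.041,.049); diff(p,R); 
crop("side",(350,165),110,80,7,"pics/s9.png")
E
```

```text
time: 8.95
ee_pos: [0.6161, -0.0398, 0.1206]
eef_rot: [0.166, 0.614, 0.746, 0.199]
force: [0.2, 0.1, 1.0]
grip_width: 0.5
t 8.95 dtool mm [1.3 0.4 0.4] rot [-0.001  0.002  0.002] F [0.2 0.1 1. ] grip 0.5 q [ 0.5   0.88 -0.75  2.16  2.2   0.5  -1.84]
```

View pics/s9.png

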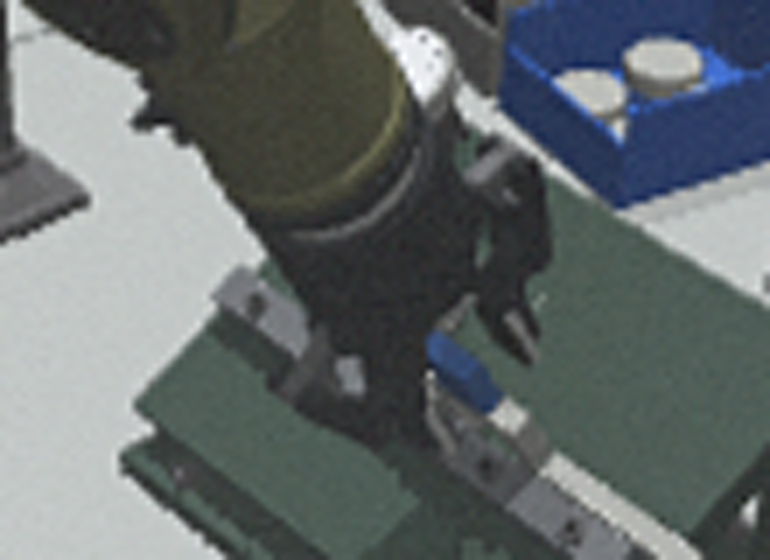

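```bash
python3 -m crank '0 0 0 0 0 0 0.05;0 0 0 0 0 0 0.05;0 0 0 0 0 0 0.05;0 0 0 0 0 0 0.05;0 0 0 0 0 0 0.05' 30; python3 - <<'E'
from plan import *
p,R=handlepose(-.041,.049); diff(p,R); 
p0,R0,s=cur();print("F guide",GR.T@s["force"],s["ft_torque"])
E
```

```text
time: 9.5
ee_pos: [0.6156, -0.0398, 0.122]
eef_rot: [0.166, 0.614, 0.746, 0.199]
force: [-0.6, 0.1, -1.7]
grip_width: 0.136
t 9.5 dtool mm [1.2 0.2 1.9] rot [-0.     0.003  0.003] F [-0.6  0.1 -1.7] grip 0.136 q [ 0.5   0.87 -0.75  2.17  2.2   0.5  -1.84]
F guide [-1.36476556  0.21658765 -1.17523707] [-0.09095865  0.61933235  0.1472073 ]
```

```bash
python3 -m crank '-6 0 0 0 0 0 0.05;-6 0 0 0 0 0 0.05;-6 0 0 0 0 0 0.05;-6 0 0 0 0 0 0.05;-6 0 0 0 0 0 0.05'; python3 - <<'E'
from plan import *
p,R=handlepose(-.071,.049); diff(p,R); 
p0,R0,s=cur();print("F guide",GR.T@s["force"],s["ft_torque"])
E
```

```text
time: 10.0
ee_pos: [0.6213, -0.0687, 0.1221]
eef_rot: [0.165, 0.613, 0.746, 0.199]
force: [-1.7, 4.4, -0.3]
grip_width: 0.137
t 10.0 dtool mm [0.7 0.  1.9] rot [-0.     0.001  0.004] F [-1.7  4.4 -0.3] grip 0.137 q [ 0.55  0.87 -0.71  2.13  2.2   0.43 -1.79]
F guide [-0.90648174  4.64453794  0.12517799] [0.65995484 0.74642401 0.49510254]
```

```bash
python3 -m crank '-8 0 0 0 0 0 0.05;-8 0 0 0 0 0 0.05;-8 0 0 0 0 0 0.05;-8 0 0 0 0 0 0.05;-8 0 0 0 0 0 0.05'; python3 - <<'E'
from plan import *
p,R=handlepose(-.111,.049); diff(p,R); 
p0,R0,s=cur();print("F guide",GR.T@s["force"],s["ft_torque"])
crop("side",(370,175),110,80,7,"pics/s10.png")
E
```

```text
time: 10.5
ee_pos: [0.6295, -0.1099, 0.1219]
eef_rot: [0.166, 0.614, 0.746, 0.198]
force: [1.2, 2.9, -2.3]
grip_width: 0.136
t 10.5 dtool mm [ 2.7 -0.1  1.7] rot [-0.     0.004  0.002] F [ 1.2  2.9 -2.3] grip 0.136 q [ 0.59  0.86 -0.66  2.08  2.21  0.34 -1.72]
F guide [ 0.34412829  2.65437861 -2.90806724] [0.47956481 0.62100837 0.28269918]
```

View pics/s10.png

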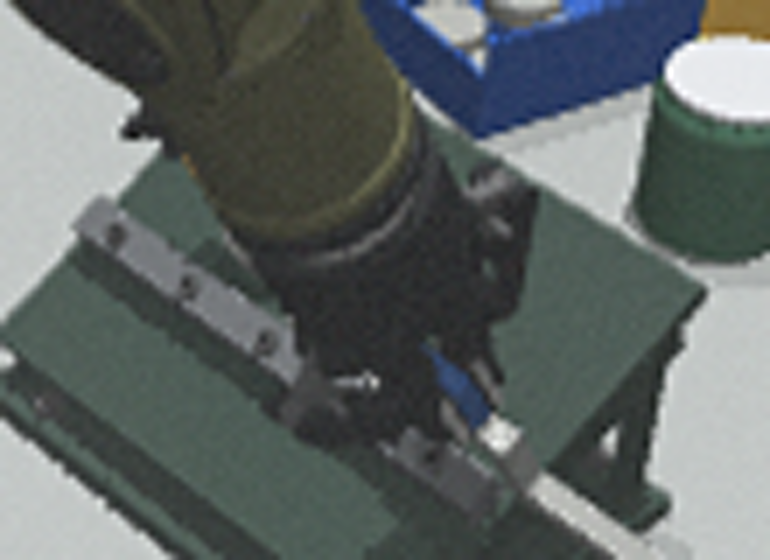

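```bash
python3 -m crank '0 0 0 0 0 0 0.05;0 0 0 0 0 0 0.05;0 0 -10 0 0 0 0.05;0 0 -20 0 0 0 0.05;0 0 -30 0 0 0 0.05' 60; python3 - <<'E'
from plan import *
im=cv2.imread("pics/top0.png"); crop("top",(208,215),90,110,5,"pics/b_t.png",im[:,:,::-1])
crop("side",(370,175),110,80,7,"pics/s11.png")
print(cur()[2]["force"],cur()[0])
E
```

```text
time: 11.05
ee_pos: [0.5976, -0.1134, 0.1728]
eef_rot: [0.163, 0.614, 0.746, 0.198]
force: [0.5, 0.2, -6.3]
grip_width: 0.128
[-3.39208335 -0.3251358  -1.32606018] [ 0.596477   -0.11371128  0.1769727 ]
```

View pics/b_t.png

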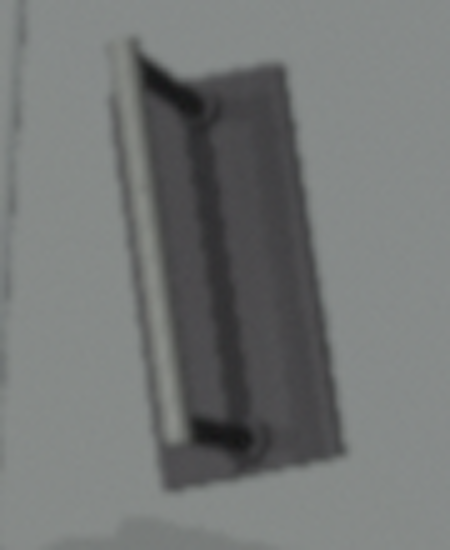

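View pics/s11.png

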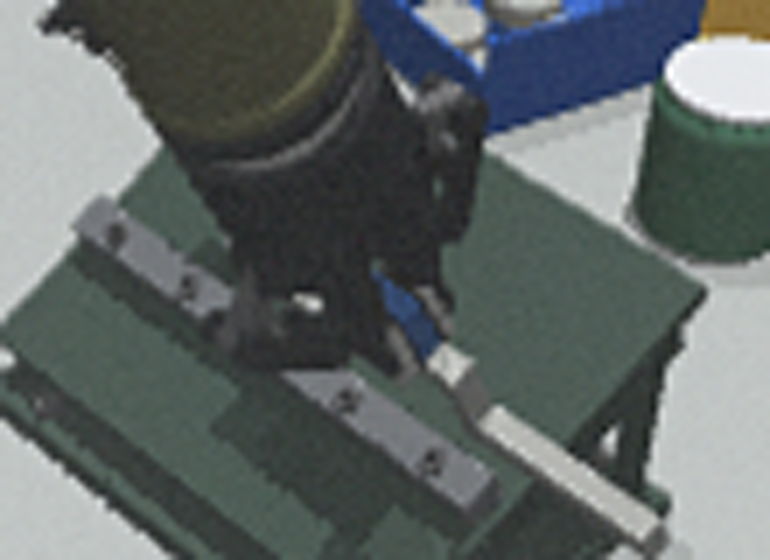

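```bash
python3 - <<'E'
from h import *
so,to=(215,110),(163,160)
S=lambda p:un(so,6,p);T=lambda p:un(to,5,p)
ob=[("side",(-.125,.055,.01),S((115,325))),("side",(-.125,-.055,.01),S((208,410))),("side",(.125,-.055,.01),S((557,257))),("side",(.125,.055,.01),S((455,183))),
("top",(.125,-.055,.01),T((284,67))),("top",(-.125,-.055,.01),T((344,455))),("top",(-.125,.055,.01),T((170,490)))]
ln=[("side",S((143,178)),S((488,56))),("top",T((123,45)),T((175,440)))]
def B(p,v):
    c,s=np.cos(p[2]),np.sin(p[2]);v=np.array(v);return np.array([p[0]+c*v[0]-s*v[1],p[1]+s*v[0]+c*v[1],v[2]])
def f(p):
    e=[proj(n,B(p,v))[0]-u for n,v,u in ob]
    for n,a,b in ln:
        d=(b-a)/np.linalg.norm(b-a);nn=np.array([-d[1],d[0]])
        e.append(np.array([(proj(n,B(p,(x,0,.13)))[0]-a)@nn for x in(-.09,.09)]))
    e.append(proj("side",B(p,(0,0,.138)))[0]-[267,127.8]);e.append(proj("top",B(p,(0,0,.138)))[0]-[192.5,205.6])
    return np.concatenate(e)
r=least_squares(f,[.47,.355,.2],loss='soft_l1');print(r.x);print(f(r.x).reshape(-1,2).round(1))
E
```

```text
[0.47736769 0.34915289 0.18557458]
[[-0.3 -0. ]
 [-0.1  0.7]
 [ 0.5 -0.1]
 [ 0.4 -0.3]
 [-0.6 -0.9]
 [-0.2  0.3]
 [-1.2  0.6]
 [ 1.2 -0.3]
 [-1.1 -0.5]
 [ 1.  -0.7]
 [-0.4  1.7]]
```

```bash
cat >> plan.py <<'E'
BX,BY,BA=.4774,.3492,.1856
def hang(zt,dx=0,off=.002): # off: gauge middle ahead of TCP along tool x (=bar y)
    bx=np.array([np.cos(BA),np.sin(BA),0]);by=np.array([-np.sin(BA),np.cos(BA),0])
    p=np.array([BX,BY,zt])+bx*dx-by*off; return p,toolR(bx,np.array([0,0,-1.]))
E
python3 - <<'E'
from plan import *
p,R=hang(.3); p=np.array([.54,-.08,.30]); diff(p,R); rows(p,R,10,0.05)
E
```

```text
t 11.1 dtool mm [  43.5   19.1 -131.2] rot [0.523 0.002 0.009] F [-3.4 -0.3 -1.3] grip 0.133 q [ 0.6   0.72 -0.61  2.14  2.14  0.23 -1.7 ]
dist 0.1395 rot [0.523 0.002 0.009]
4.3 1.9 -13.1 0.0523 0.0002 0.0009 0.05;
4.4 1.2 -13.2 0.0523 0.0002 0.0009 0.05;
4.4 0.5 -13.2 0.0523 0.0002 0.0009 0.05;
4.4 -0.2 -13.3 0.0523 0.0002 0.0009 0.05;
4.4 -0.9 -13.2 0.0523 0.0002 0.0009 0.05;
4.4 -1.6 -13.2 0.0523 0.0002 0.0009 0.05;
4.4 -2.3 -13.1 0.0523 0.0002 0.0009 0.05;
4.4 -2.9 -12.9 0.0523 0.0002 0.0009 0.05;
4.4 -3.6 -12.8 0.0523 0.0002 0.0009 0.05;
4.4 -4.3 -12.5 0.0523 0.0002 0.0009 0.05
```

```bash
python3 -m crank '4.4 2 -13 0.052 0 0.001 0.05;4.4 1.2 -13 0.052 0 0.001 0.05;4.4 0.5 -13 0.052 0 0.001 0.05;4.4 -0.2 -13 0.052 0 0.001 0.05;4.4 -0.9 -13 0.052 0 0.001 0.05'; python3 -m crank '4.4 -1.6 -13 0.052 0 0.001 0.05;4.4 -2.3 -13 0.052 0 0.001 0.05;4.4 -3 -13 0.052 0 0.001 0.05;4.4 -3.6 -13 0.052 0 0.001 0.05;4.4 -4.3 -12.5 0.052 0 0.001 0.05'; python3 - <<'E'
from plan import *
p,R=hang(.26); diff(p,R); rows(p,R,15,0.05)
crop("side",(340,160),200,140,4,"pics/s12.png")
E
```

```text
time: 11.6
ee_pos: [0.5931, -0.1149, 0.208]
eef_rot: [0.142, 0.629, 0.751, 0.14]
force: [-0.1, -1.3, -5.5]
grip_width: 0.13
time: 12.1
ee_pos: [0.5567, -0.0963, 0.2657]
eef_rot: [0.06, 0.644, 0.762, 0.043]
force: [0.5, -0.1, -5.4]
grip_width: 0.132
t 12.1 dtool mm [450.4  -3.7 -11.2] rot [ 0.142  0.037 -0.018] F [ 0.5 -0.1 -5.4] grip 0.132 q [ 0.62  0.63 -0.89  1.83  0.69  0.85 -0.42]
dist 0.4505 rot [ 0.142  0.037 -0.018]
30.0 -0.2 -0.7 0.0095 0.0025 -0.0012 0.05;
30.0 -0.2 -0.7 0.0095 0.0025 -0.0012 0.05;
30.0 -0.2 -0.6 0.0095 0.0025 -0.0012 0.05;
30.0 -0.2 -0.5 0.0095 0.0025 -0.0012 0.05;
30.0 -0.1 -0.4 0.0095 0.0025 -0.0012 0.05;
30.0 -0.1 -0.4 0.0095 0.0025 -0.0012 0.05;
30.0 -0.1 -0.3 0.0095 0.0025 -0.0012 0.05;
30.0 -0.0 -0.2 0.0095 0.0025 -0.0012 0.05;
30.0 0.0 -0.1 0.0095 0.0025 -0.0012 0.05;
30.0 0.1 -0.1 0.0095 0.0025 -0.0012 0.05;
30.0 0.1 0.0 0.0095 0.0025 -0.0012 0.05;
30.0 0.1 0.1 0.0095 0.0025 -0.0012 0.05;
30.0 0.2 0.2 0.0095 0.0025 -0.0012 0.05;
30.0 0.2 0.2 0.0095 0.0025 -0.0012 0.05;
30.0 0.2 0.3 0.0095 0.0025 -0.0012 0.05
```

View pics/s12.png

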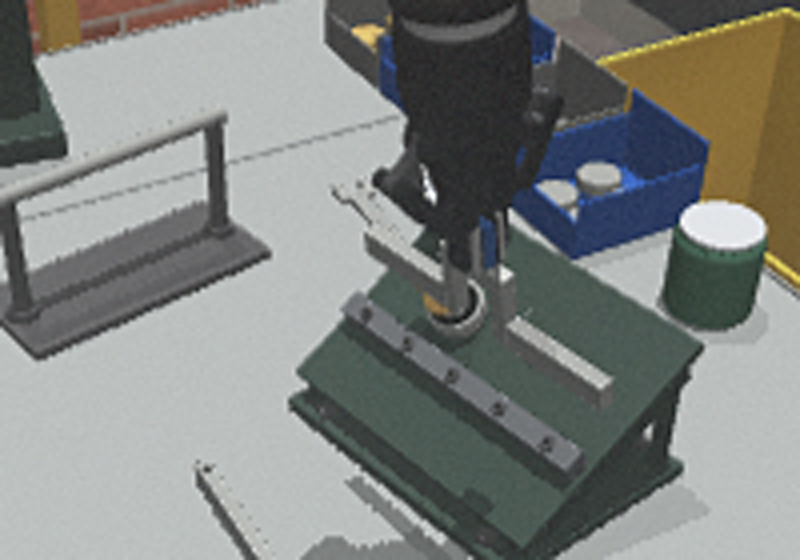

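```bash
python3 -m crank '25 0 -3 0.01 0.0025 -0.001 0.05;30 0 -3 0.01 0.0025 -0.001 0.05;30 0 -1 0.01 0.0025 -0.001 0.05;30 0 0 0.01 0.0025 -0.001 0.05;30 0 0 0.01 0.0025 -0.001 0.05'; python3 -m crank '30 0 0 0.01 0.0025 -0.001 0.05;30 0 0 0.01 0.0025 -0.001 0.05;30 0 0 0.01 0.0025 -0.001 0.05;30 0 0 0.01 0.0025 -0.001 0.05;30 0 0 0.01 0.0025 -0.001 0.05'; python3 - <<'E'
from plan import *
p,R=hang(.26); diff(p,R); rows(p,R,5,0.05)
E
```

```text
time: 12.65
ee_pos: [0.5326, 0.0472, 0.2674]
eef_rot: [0.04, 0.643, 0.764, 0.029]
force: [-0.1, 0.0, -6.4]
grip_width: 0.129
time: 13.15
ee_pos: [0.5071, 0.1948, 0.2644]
eef_rot: [0.02, 0.642, 0.767, 0.013]
force: [0.2, 0.0, -5.4]
grip_width: 0.137
t 13.15 dtool mm [155.3  -2.2   2.2] rot [ 0.046  0.014 -0.009] F [ 0.2  0.  -5.4] grip 0.137 q [ 0.04  0.63 -0.86  1.79  0.62  0.96 -0.9 ]
dist 0.1553 rot [ 0.046  0.014 -0.009]
31.1 -0.4 0.4 0.0092 0.0027 -0.0017 0.05;
31.1 -0.4 0.5 0.0092 0.0027 -0.0017 0.05;
31.1 -0.3 0.6 0.0092 0.0027 -0.0017 0.05;
31.1 -0.3 0.7 0.0092 0.0027 -0.0017 0.05;
31.1 -0.2 0.8 0.0092 0.0027 -0.0017 0.05
```

```bash
python3 -m crank '30 -0.4 0 0.009 0.003 -0.002 0.05;30 -0.4 0 0.009 0.003 -0.002 0.05;30 -0.4 0 0.009 0.003 -0.002 0.05;30 0 0 0.009 0.003 -0.002 0.05;22 0 0 0.009 0.003 -0.002 0.05'; python3 -m crank '0 0 2 0 0 0 0.05;0 0 10 0 0 0 0.05;0 0 10 0 0 0 0.05;0 0 10 0 0 0 0.05;0 0 5 0 0 0 0.05'; python3 - <<'E'
from plan import *
p,R=hang(.149); diff(p,R)
crop("side",(270,130),130,100,6,"pics/s13.png");crop("top",(200,205),130,100,6,"pics/t13.png")
diff(p,R)
E
```

```text
time: 13.65
ee_pos: [0.4802, 0.3355, 0.2635]
eef_rot: [-0.001, 0.637, 0.771, 0.002]
force: [0.3, -0.1, -5.8]
grip_width: 0.132
time: 14.15
ee_pos: [0.4816, 0.332, 0.2254]
eef_rot: [-0.0, 0.639, 0.769, 0.0]
force: [0.4, -0.4, -6.3]
grip_width: 0.136
t 14.15 dtool mm [15.7 -1.  76.4] rot [ 0.    -0.    -0.001] F [ 0.4 -0.4 -6.3] grip 0.136 q [-0.23  0.75 -0.82  1.68  0.63  1.   -1.09]
t 14.25 dtool mm [15.  -1.1 77.1] rot [ 0.    -0.001 -0.   ] F [-0.3 -0.5 -5.3] grip 0.13 q [-0.23  0.75 -0.82  1.68  0.63  1.   -1.09]
```

View pics/s13.png

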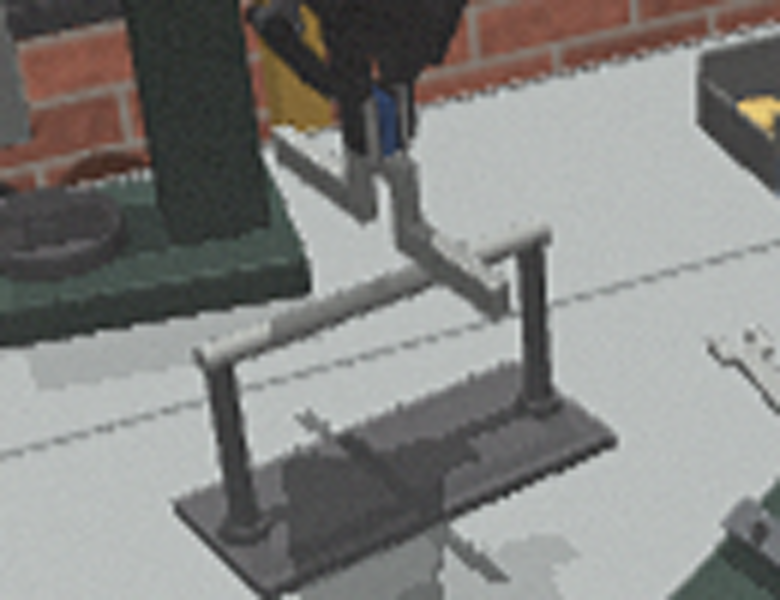

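View pics/t13.png

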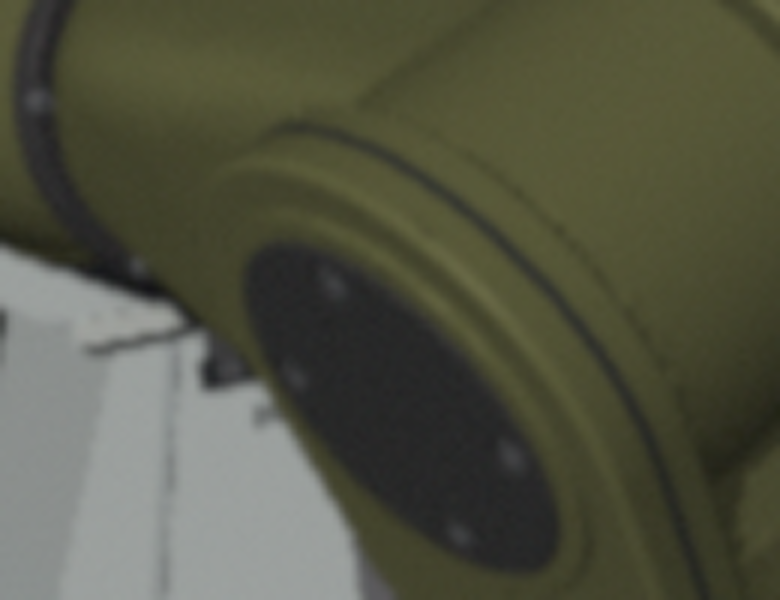

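```bash
python3 -m crank '5 -0.5 0 0 0 0 0.05;5 -0.5 5 0 0 0 0.05;5 0 10 0 0 0 0.05;0 0 7 0 0 0 0.05;0 0 0 0 0 0 0.05'; python3 - <<'E'
from ov import *
p,R=hang(.149)
im=crop("side",(270,130),130,100,6,"pics/s14.png");diff(p,R)
p0,R0,_=cur()
b=cv2.imread("pics/s14.png");o=(205,80)
Rg=np.stack([R0[:,1],R0[:,0],-R0[:,2]],1)  # gauge x=tool y, y=tool x
gauge(b,"side",o,6,(Rg,p0+R0@np.array([.002,0,.051])))
# bar axis lines
bx=np.array([np.cos(BA),np.sin(BA),0]);c=np.array([BX,BY,.138])
P=lambda X:tuple(((proj("side",X)[0]-o+.5)*6-.5).round().astype(int).tolist())
cv2.line(b,P(c-.1*bx),P(c+.1*bx),(255,255,0),1); cv2.circle(b,P(c),3,(255,0,255),-1)
cv2.imwrite("pics/s14o.png",b)
E
```

```text
time: 14.75
ee_pos: [0.4773, 0.3477, 0.2037]
eef_rot: [-0.0, 0.638, 0.77, 0.0]
force: [0.2, -0.7, -6.2]
grip_width: 0.129
t 14.8 dtool mm [-0.6 -0.1 55.4] rot [ 0.001 -0.001  0.001] F [ 0.1 -0.8 -5.1] grip 0.13 q [-0.27  0.78 -0.8   1.68  0.66  0.97 -1.13]
```

View pics/s14o.png

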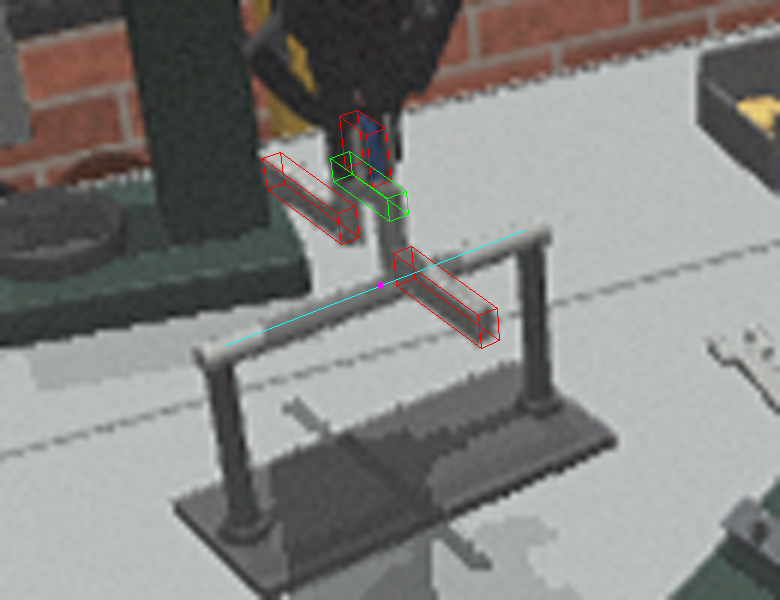

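```bash
python3 -m crank '0 0 8 0 0 0 0.05;0 0 9 0 0 0 0.05;0 0 9 0 0 0 0.05;0 0 8 0 0 0 0.05;0 0 5 0 0 0 0.05'; python3 - <<'E'
from ov import *
p,R=hang(.149)
im=crop("side",(270,130),130,100,6,"pics/s15.png");diff(p,R)
E
```

```text
time: 15.3
ee_pos: [0.4779, 0.3481, 0.1652]
eef_rot: [-0.0, 0.638, 0.77, 0.001]
force: [0.1, -0.2, -5.8]
grip_width: 0.134
t 15.35 dtool mm [-0.7 -0.1 15.7] rot [ 0.    -0.001  0.   ] F [-0.5 -1.  -6.2] grip 0.132 q [-0.29  0.83 -0.76  1.72  0.71  0.89 -1.17]
```

View pics/s15.png

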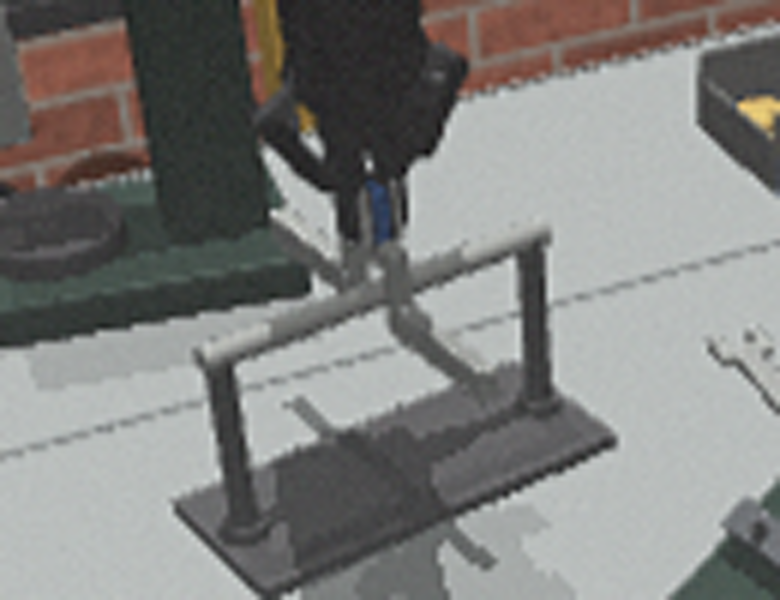

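Astride the bar; bridge ~15 mm above it (around crop 385,265). Lower the rest slowly.

```bash
python3 -m crank '0 0 3 0 0 0 0.05;0 0 4 0 0 0 0.05;0 0 3 0 0 0 0.05;0 0 2 0 0 0 0.05;0 0 0 0 0 0 0.05'; python3 -m crank '0 0 1 0 0 0 0.05;0 0 1 0 0 0 0.05;0 0 0 0 0 0 0.05;0 0 0 0 0 0 0.05;0 0 0 0 0 0 0.05'
```

```text
time: 15.85
ee_pos: [0.4781, 0.3484, 0.1541]
eef_rot: [-0.0, 0.638, 0.77, 0.001]
force: [0.0, 0.0, -5.0]
grip_width: 0.13
time: 16.35
ee_pos: [0.4782, 0.3486, 0.1524]
eef_rot: [-0.0, 0.638, 0.77, 0.002]
force: [0.8, 0.3, -5.9]
grip_width: 0.129
```

```bash
python3 -m crank '0 0 1 0 0 0 0.05;0 0 1 0 0 0 0.05;0 0 1 0 0 0 0.05;0 0 0 0 0 0 0.05;0 0 0 0 0 0 0.05'; python3 -m crank '0 0 1 0 0 0 0.05;0 0 0.5 0 0 0 0.05;0 0 0 0 0 0 0.05;0 0 0 0 0 0 0.05;0 0 0 0 0 0 0.05'
```

```text
time: 16.85
ee_pos: [0.4781, 0.3486, 0.1493]
eef_rot: [-0.0, 0.638, 0.77, 0.002]
force: [-0.8, 0.5, -4.8]
grip_width: 0.135
time: 17.35
ee_pos: [0.4783, 0.3488, 0.1486]
eef_rot: [-0.0, 0.638, 0.77, 0.002]
force: [-1.3, -1.7, 5.6]
grip_width: 0.129
```

```bash
python3 -m crank '0 0 -0.5 0 0 0 0.05;0 0 0 0 0 0 0.3;0 0 0 0 0 0 0.45;0 0 0 0 0 0 0.45;0 0 0 0 0 0 0.45'; python3 - <<'E'
from ov import *
im=crop("side",(270,130),130,100,6,"pics/s16.png");print(cur()[2]["force"])
E
```

```text
time: 17.85
ee_pos: [0.4782, 0.3488, 0.1483]
eef_rot: [-0.0, 0.638, 0.77, 0.002]
force: [-0.2, -0.6, 0.1]
grip_width: 0.45
[-0.05341747  0.27142851 -0.37638982]
```

View pics/s16.png

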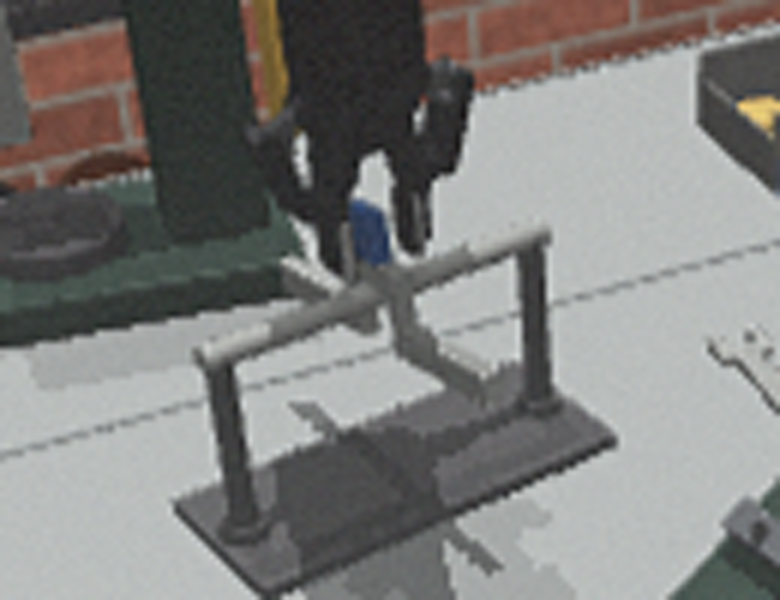

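```bash
python3 -m crank '0 0 -10 0 0 0 0.45;0 0 -20 0 0 0 0.45;0 0 -25 0 0 0 0.45;0 0 -25 0 0 0 0.45;0 0 -20 0 0 0 0.45'; python3 -m crank '-20 0 -10 0 0 0 0.45;-20 -20 0 0 0 0 0.45;0 -20 0 0 0 0 0.45;0 0 0 0 0 0 0.45;0 0 0 0 0 0 0.45'; python3 - <<'E'
from ov import *
im=crop("side",(270,130),130,100,6,"pics/s17.png")
crop("side",(350,165),110,80,7,"pics/s18.png",im)
b=cv2.imread("pics/s18.png");knob(b,"side",(295,125),7,1.39);cv2.imwrite("pics/s18o.png",b)
E
```

```text
time: 18.4
ee_pos: [0.478, 0.3489, 0.2506]
eef_rot: [-0.0, 0.638, 0.77, 0.003]
force: [0.8, -0.2, 0.1]
grip_width: 0.447
time: 18.9
ee_pos: [0.4464, 0.302, 0.259]
eef_rot: [0.0, 0.638, 0.77, 0.002]
force: [1.3, 0.5, -0.1]
grip_width: 0.45
```

View pics/s17.png

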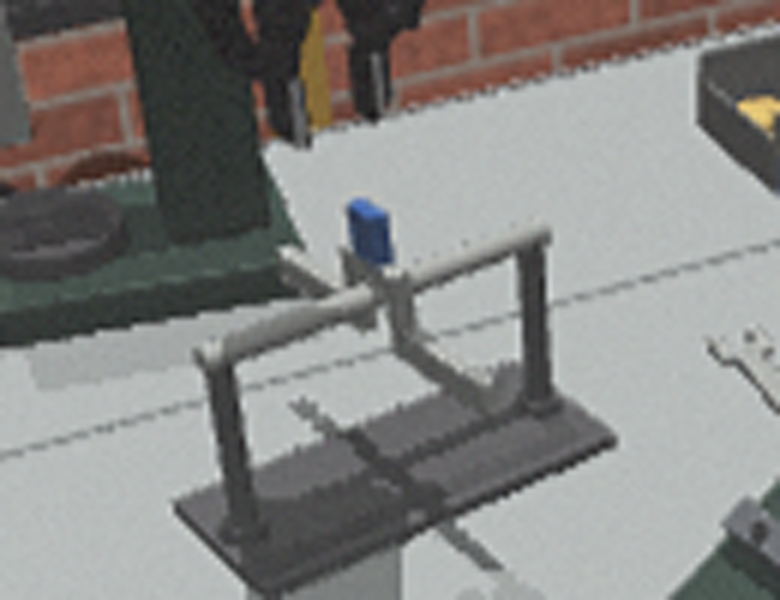

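View pics/s18o.png

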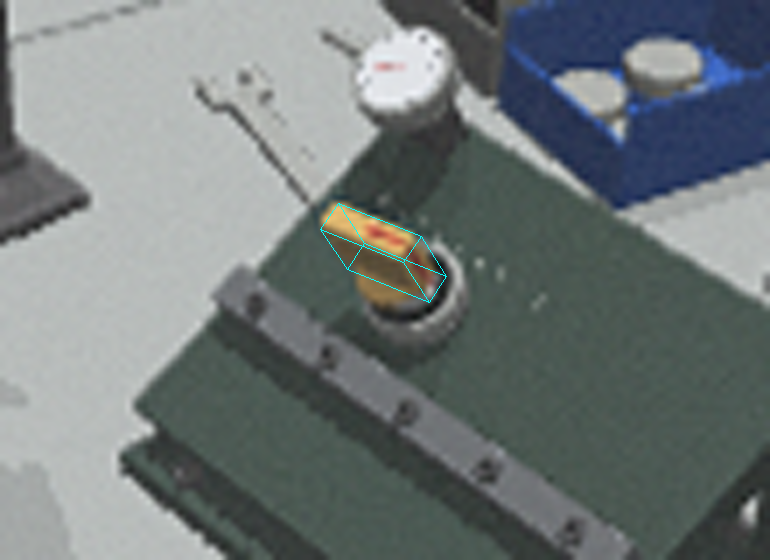

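```bash
python3 -m crank '0 0 0 0 0 0 0.45;0 0 0 0 0 0 0.45;0 0 0 0 0 0 0.45;0 0 0 0 0 0 0.45;0 0 0 0 0 0 0.45';python3 -m crank '0 0 0 0 0 0 0.45;0 0 0 0 0 0 0.45;0 0 0 0 0 0 0.45;0 0 0 0 0 0 0.45;0 0 0 0 0 0 0.45'; python3 - <<'E'
from ov import *
p,R=hang(.149);Rg=np.stack([R[:,1],R[:,0],-R[:,2]],1)
im=crop("side",(270,130),130,100,6,"pics/s19.png")
a=cv2.imread("pics/s17.png").astype(int);b=cv2.imread("pics/s19.png")
print("max diff in gauge area",np.abs(a-b)[180:420,270:510].max(),np.abs(a-b)[180:420,270:510].mean())
gauge(b,"side",(205,80),6,(Rg,np.array([BX,BY,.138-.04])));cv2.imwrite("pics/s19o.png",b)
E
```

```text
time: 19.45
ee_pos: [0.4461, 0.3017, 0.2581]
eef_rot: [-0.0, 0.638, 0.77, 0.002]
force: [0.9, -0.8, 0.5]
grip_width: 0.453
time: 19.95
ee_pos: [0.4461, 0.3016, 0.2582]
eef_rot: [-0.0, 0.638, 0.77, 0.002]
force: [0.2, 0.4, -0.1]
grip_width: 0.447
max diff in gauge area 31 1.7613773148148149
```

View pics/s19o.png

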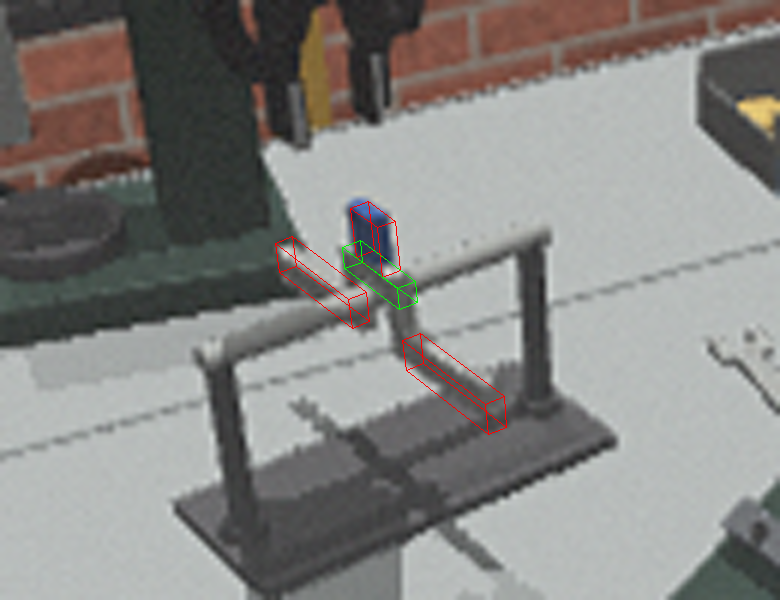

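```bash
python3 -c "
from bench import robot; print(robot.job_done())"
```

```text
the job is handed in; nothing more can be done
None
```

I turned the knob, slid the gauge out, hung it on the bar and handed the job in at about 20 s of the 48 s allowed. No verdict is reported, so the results below come from my own checks.

- **Knob:** I turned it clockwise from about 0.65 to about 1.39 rad, measured from the gripper's angle. At that setting the gap is about 0.4 mm over the 12 mm gauge. I aimed just short of the 1.456 contact point and did not feel for contact. A picture taken after the gauge was hung matches 1.39 rad, so the knob stayed at its setting.
- **Slide:** I drew the gauge about 70 mm along the rail, down on the face, at about 5 N, so it was not jammed. The blade end finished at about guide y 0 mm, clear of the roller.
- **Hanging:** I lowered the gauge until the force changed from carrying its weight (about -5 N) to about +5.6 N on the bar, then opened the fingers and backed away. Pictures about 1 s apart show it at rest astride the bar.
- **Small disagreement:** the last overlay shows the gauge leaning slightly along its length. I estimate 0.05 to 0.1 rad, within the 0.3 rad allowed.
- **Bystanders:** the spanner lies unmoved in the last pictures and nothing touched the others, but I did not re-measure their positions.

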